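Build a level packing stack from tapered offcuts on a reel jack

TASK

Build a steady packing stack on the round yellow head of the reel jack: rest the pale tapered offcut centred on the head, flat side down with its dark cleat hanging clear beside the head, and centre the brown tapered offcut on it lengthwise, its thin end over the pale one's thick (blue) end, so that the top comes out level. The brown offcut is standing on end: first lay it down gently on the bench, without letting it topple, and let go of it, then take it again from above to stack it. Leave the drums, spools, tape measure and spanner where they are.

Things in the scene. Friction and masses are not known exactly. Their poses are not given: they have to be found in the camera images.
- jack_head (a point): centre of the top face of the reel jack's yellow head: a flat level steel disc 56 mm across, 8 mm thick, 60 mm above the bench. The jack is bolted down; its neck below the head is thinner, its round foot on the bench is 116 mm across and 8 mm high
- jack: the whole reel jack (grey with a yellow head); origin on the bench at its axis, z up. Fixed crates, bins and machines up to 130 mm high stand round the bench, all of them beyond 0.49 m to either side of the robot or beyond 0.85 m ahead of it
- pale_offcut: pale wooden offcut as a whole: tapered block 150 mm long, 54 mm wide, sides straight and parallel. Flat and opposite sloping face make 8 degrees: 26 mm thick at the thin end, 36 at mid-length, 47 at the thick end, whose last 22 mm are painted blue; one corner there is sawn off (25 by 18 mm). 0.17 to 0.34 kg. For its pose use pale_center
- pale_center (a point): centre of the pale offcut (mid-length, mid-width, half-way up, 18 mm above the flat face). x: along it to the thick end; y: across; z: from flat to sloping face. A dark cleat 30 mm long, 54 wide, 10 deep is nailed under the flat face at the thin end (x -75 to -45 mm), so on the bench it rests about 5 degrees tilted, thin end up; on the jack it sits flat only with the cleat clear of the head
- brown_offcut: brown wooden offcut as a whole: tapered block 120 mm long, 54 mm wide, sides straight and parallel. Flat and opposite sloping face make 8 degrees: 28 mm thick at the thin end, 36 at mid-length, 45 at the thick end, whose last 22 mm are painted blue; one corner of the thin end is sawn off (30 by 18 mm). 0.13 to 0.27 kg. For its pose use brown_center
- brown_center (a point): centre of the brown offcut (mid-length, mid-width, half-way up). x: along it to the thick end; y: across; z: from flat to sloping face. It starts standing on its thick end: x points down, this point 60 mm above the bench. Either broad face (flat or sloping) may go down on the pale piece: the top comes out level both ways if the thin end lies over the pale one's thick end
- brown_slope (a point): middle of the brown offcut's sloping face, 18 mm from its centre; z points straight out of the sloping face (8 degrees from the z axis of brown_center, leaning to the thin end)
- drum_a_mid (a point): bystander: larger wooden drum, 130 mm across, 95 mm high; centre
- drum_b_mid (a point): bystander: smaller wooden drum, 116 mm across, 80 mm high; centre
- white_spool_mid (a point): bystander: white plastic spool, 76 mm across, 60 mm high; centre
- black_spool_mid (a point): bystander: black plastic spool, 72 mm across, 52 mm high; centre
- tape_mid (a point): bystander: grey tape measure, 62 by 34 by 60 mm; centre
- spanner_mid (a point): bystander: steel spanner lying at the back, 190 mm long; its origin
Not all that is in view belongs to the job. Of the things that look like the pale_offcut, take the one that is farthest to the robot's right at the start.

How it is judged (in metres and radians):
On the way:
1. the brown offcut lies on the bench on one of its long faces, let go and at rest (height (world z) of brown_center below 0.036 m and angle between brown_center's own x axis and vertical between 1.3 and 1.84 rad and contact force between the fingers and brown_offcut below 0.1 N and linear speed of brown_offcut below 0.02 m/s), for 0.2 s.
At the end, for the whole second after the job is handed in: Pale offcut on the jack head, flat side down, level within 2.3 deg, centre within 25 mm of the head's axis; brown offcut on the pale one, centres within 25 mm in plan, lengths parallel within 18 deg, upper face level within 3.4 deg; both at rest (contact force between pale_offcut and jack above 0.5 N and horizontal distance between pale_center and jack_head below 0.025 m and angle between pale_center's own z axis and vertical below 0.04 rad and contact force between brown_offcut and pale_offcut above 0.5 N and horizontal distance between brown_center and pale_center below 0.025 m and angle between the x axis of brown_center and the x axis of pale_center, either way round below 0.32 rad and (angle between brown_slope's own z axis and vertical below 0.06 rad or angle between brown_center's own z axis and vertical above 3.0816 rad) and linear speed of each of pale_offcut, brown_offcut below 0.01 m/s); the robot touches nothing.
It fails at once if a bystander (drum, spool, tape measure or spanner) is moved by more than 25 mm (distance of any of drum_a_mid, drum_b_mid, white_spool_mid, black_spool_mid, tape_mid, spanner_mid from where it was at the start of the episode above 0.025 m).
It fails at once if the brown offcut is knocked over, or let topple from a steep lean (turns faster than 10 rad/s; a fall from under about 25 degrees stays below that) (angular speed of brown_offcut above 10 rad/s).
It also fails if it takes over 72 s, if anything falls off the work surface, if the arm or the gripper's body presses on something with over 40 N, if the wrist force passes 120 N, or if a joint passes its speed limit or range.

ROBOT

A 6-joint arm with a two-finger parallel gripper is mounted at the origin on the work surface. World frame = base frame: x ahead of the robot, y to its left, z up, the work surface at z = 0. Lengths are in m, angles in degrees, forces in N, time in s.
With the tool pointing down it reaches from about 0.25 to 0.725 m from the base axis. Payload 9.7 kg.
Tool frame: the origin (TCP) lies on the centre line of the jaws, within the pads' length; the fingertips stand 17 mm ahead of it and the grasp point (between the pads) lies 2 mm behind it (bot.nose_length is the distance from the TCP to the fingertips, in m); x points along the fingers, y is the direction in which the jaws open and shut, and the axes are right-handed (so a half turn about x gives the same grasp; the last joint's range is limited). The gripper opens to 85 mm and grips with 20 to 120 N. Pads are 22 mm wide; open, the fingers measure 114 mm over their backs; the gripper's body (76 mm by 85 mm) begins 54 mm behind the grasp point. The pads swing forward as they close: fully open they stand 13 mm farther back than shut.
Start: joints at [-63.255, 4.979, 10.078, 95.1, 0, 90], TCP at [0.248, -0.491, 0.227] pointing down, gripper open.
Joint ranges: [-179.16, 179.16], [-48.56, 103.87], [-65.8, 70.77], [-126.05, 130.52], [-82.76, 87.17], [-180, 180]. Speed limits (degrees/s): [127.2, 127.2, 147.25, 180, 180, 180].

INTERFACE

Orientations are given as [roll, pitch, yaw] about the fixed x, y, z axes, in that order (R = Rz(yaw) Ry(pitch) Rx(roll)).
In Python, from workcell import bot, viewer, ticket gives the robot as it stands.
- The arm moves only by the tool jog_arm, never from a script. Its argument "deltas" is a list of rows, each an object of numbers: "fingers": the opening, from 0 (shut) to 1 (fully open); "x", "y", "z": the shift along the world's x, y, z in mm; "twist": the turn about the world's z in degrees. A call has 1 to 10 rows; each row is the pose to reach, as a shift and turn from the pose measured when the call began; what a row does not reach only later rows make up. A row lasts 1/10 s, in which the tool goes at most 50 mm and 8.59 degrees, less where a joint would pass 70% of its speed; a pose out of reach is approached as far as the arm can. A call with a gripper value outside its range is refused whole. The fingers move at their own pace and stop on an object; "grip_force" is the grip in N (left out, the last holds). Time passes only in rows, so rows that repeat a pose let the fingers close. It gives the time, the measured TCP pose, the force and the opening at its end, in the units of the state.
- bot.get_obs(): the state, without advancing time (a new reading comes with each control period).
- viewer.camera(name): name is "scene" or "top" or "wrist"; returns a dict with "image" (480x640x3 uint8, red, green, blue), "fovy" (degrees; the focal length in pixels is half the picture's height over the tangent of half this angle, whatever the lens; pixels are square), "cx", "cy" (the principal point, pixels), "world_to_cam" (4x4, takes a point from world to camera coordinates); the wrist camera has in their place "tool_from_camera" (4x4, takes a point from camera to tool coordinates, whose origin is the TCP and whose axes are the tool frame's). Camera axes: x right, y down, z forward; pixel columns grow to the right and rows downward; lengths in m; the calibration is good to about 2 mm. A picture is of the moment at which its call begins: read the wrist's pose just before it. There is no depth.
- ticket.job_done(): hands the job in, once; it reports no verdict.
The state is a dict: "time": time; "q": joint angles; "qd": joint speeds; "joint_efforts": joint torques, N m; "ee_pos": TCP position; "tcp_rot": TCP orientation; "wrist_force": force on the tool from outside, world axes, zero at the start; "torque": the same for the moment, N m; "opening": finger opening in m.
Only numpy, scipy, OpenCV 4.12 (cv2) and the standard library are available. Lean on these libraries where they do the work, as an engineer would, in place of code of your own. Each camera call takes 0.05 s, during which the arm holds its last target.

## Working session

There is one attempt and no reset: what is moved stays moved. The work goes in short steps, Python scripts to look and compute and a tool call to move; the robot and the scene stay as the last step left them, time stands still between calls to the robot, and variables do not carry over. Pictures are saved under pics/ and viewed, and the job is handed in when it is done.

Besides the shell and the picture viewer there is one more tool, called after "Call:" as name(argument=value, ...), one argument or row to a line, values as JSON. jog_arm: Moves the arm, as the interface text tells. Its arguments: {"type":"object","properties":{"deltas":{"type":"array"},"grip_force":{"type":"number"}},"required":["deltas"]}

```bash
ls; mkdir -p pics; cat > h.py <<'E'
import numpy as np, cv2
from workcell import bot, viewer, ticket
def cam(n):
    return viewer.camera(n)
def save(c,name):
    cv2.imwrite('pics/'+name,cv2.cvtColor(c['image'],cv2.COLOR_RGB2BGR))
def f(c): return 240/np.tan(np.radians(c['fovy']/2))
def ray(c,u,v,W=None):
    d=np.array([(u-c['cx'])/f(c),(v-c['cy'])/f(c),1.])
    M=np.linalg.inv(c['world_to_cam']) if W is None else W
    return M[:3,3],M[:3,:3]@d
def plane(c,u,v,z,W=None):
    o,d=ray(c,u,v,W); return o+d*(z-o[2])/d[2]
def proj(c,p,W=None):
    M=c['world_to_cam'] if W is None else np.linalg.inv(W)
    q=M@np.append(p,1); return q[:2]/q[2]*f(c)+[c['cx'],c['cy']]
E
python3 - <<'E'
from h import *
import pickle
print(bot.get_obs(), bot.nose_length)
for n in ['scene','top','wrist']:
    c=cam(n); save(c,n+'0.png'); pickle.dump(c,open(n+'0.pkl','wb'))
    print(n,{k:v for k,v in c.items() if k!='image'})
E
```

```text
pics
{'time': 0.0, 'q': array([-6.32531190e+01,  5.01051483e+00,  1.00338592e+01,  9.51005810e+01,
       -6.18566797e-04,  9.00008750e+01]), 'qd': array([-0.05561765,  0.02377247, -0.03741919, -0.00244378,  0.05530443,
        0.0104046 ]), 'joint_efforts': array([-3.30603802e-05, -5.20389855e+01,  4.64800358e+01,  1.62167352e-02,
        4.97034171e-05,  1.57092677e-05]), 'ee_pos': array([ 0.24741336, -0.49093254,  0.22628337]), 'tcp_rot': array([-89.54026863,  89.92276097, 117.20573781]), 'wrist_force': array([-0.03291301,  0.25438559,  0.415911  ]), 'torque': array([-0.01157453,  0.06006638, -0.03169844]), 'opening': 0.08523500172809542} 0.017
scene {'fovy': 57.15028927236381, 'cx': 327.9654417769281, 'cy': 235.45651071102645, 'world_to_cam': array([[-0.22670415,  0.97394316,  0.00632012,  0.10147179],
       [ 0.80278443,  0.1905301 , -0.56500925, -0.41688156],
       [-0.55149107, -0.12301625, -0.82506037,  1.15130695],
       [ 0.        ,  0.        ,  0.        ,  1.        ]])}
top {'fovy': 53.88112461524028, 'cx': 317.75382016346794, 'cy': 243.96733096931672, 'world_to_cam': array([[-5.41704771e-04, -9.99887137e-01,  1.50140023e-02,
        -1.43519238e-02],
       [-9.91302950e-01, -1.43888787e-03, -1.31591761e-01,
         5.24613537e-01],
       [ 1.31598513e-01, -1.49547087e-02, -9.91190289e-01,
         9.01115728e-01],
       [ 0.00000000e+00,  0.00000000e+00,  0.00000000e+00,
         1.00000000e+00]])}
wrist {'fovy': 71.35497961274626, 'cx': 317.263556659205, 'cy': 238.0084746335453, 'tool_from_camera': array([[-7.86911171e-04, -2.58635162e-01,  9.65974758e-01,
        -1.47303108e-01],
       [ 9.99999558e-01,  2.93166066e-04,  8.93122589e-04,
         1.45281420e-04],
       [-5.14183925e-04,  9.65975034e-01,  2.58634817e-01,
        -6.54515034e-02],
       [ 0.00000000e+00,  0.00000000e+00,  0.00000000e+00,
         1.00000000e+00]])}
```

View pics/top0.png

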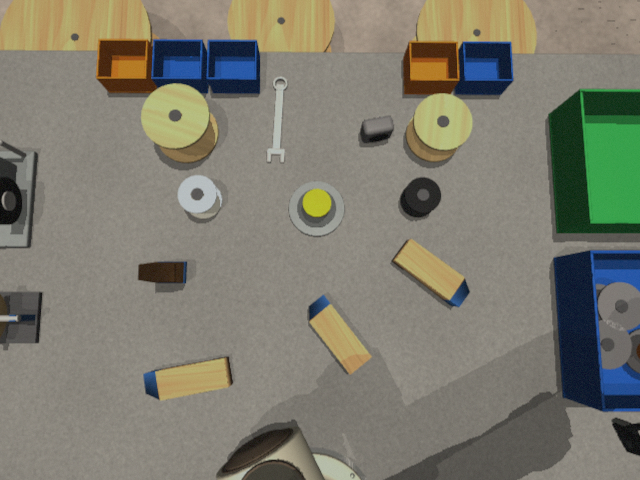

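View pics/scene0.png

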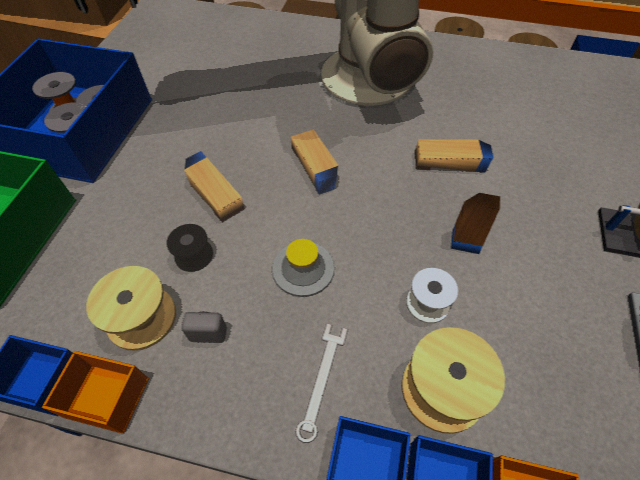

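View pics/wrist0.png

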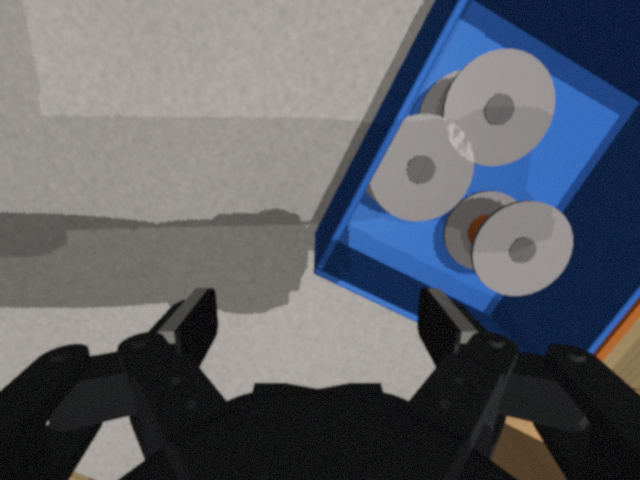

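Pale candidates in the top view are at (187,379), (340,336) and (431,272). The one farthest to the robot's right (−y, the right side of the image) is (431,272), so I'll check it in a close crop.

```bash
python3 - <<'E'
import pickle,cv2,numpy as np
t=pickle.load(open('top0.pkl','rb'))['image'];s=pickle.load(open('scene0.pkl','rb'))['image']
def cr(i,u,v,w=50): return cv2.resize(i[v-w:v+w,u-w:u+w],(390,290*390//290*290//390),interpolation=cv2.INTER_CUBIC) if 0 else cv2.resize(i[v-w:v+w,u-w:u+w],(300,300),interpolation=cv2.INTER_CUBIC)
a=np.hstack([cr(t,431,272),cr(s,213,185)]);b=np.hstack([cr(t,163,272),cr(s,475,222)])
cv2.imwrite('pics/crop0.png',cv2.cvtColor(np.vstack([a,b]),cv2.COLOR_RGB2BGR))
E
```

```text
(no output)
```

View pics/crop0.png

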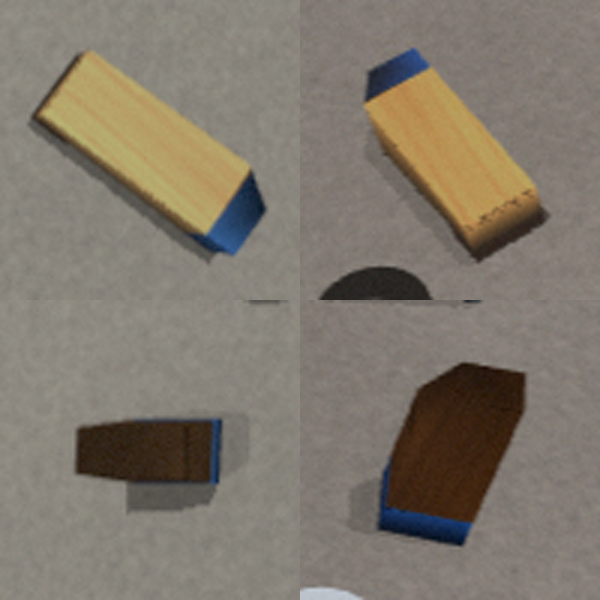

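The crop confirms (431,272): it has the blue end, the sawn corner and the cleat at the thin end. The brown offcut stands with its broad faces toward ±x and the sawn corner on its −y side at the top.

```bash
python3 - <<'E'
from h import *
import pickle
t=pickle.load(open('top0.pkl','rb'));s=pickle.load(open('scene0.pkl','rb'))
for c in (t,s): print('campos',np.linalg.inv(c['world_to_cam'])[:3,3].round(3))
def mask(c,lo,hi,roi):
    h=cv2.cvtColor(c['image'],cv2.COLOR_RGB2HSV); m=cv2.inRange(h,lo,hi)
    z=np.zeros_like(m);u0,v0,u1,v1=roi; z[v0:v1,u0:u1]=m[v0:v1,u0:u1]; return z
def big(m):
    return max(cv2.findContours(m,0,cv2.CHAIN_APPROX_NONE)[0],key=cv2.contourArea)
# jack head
for c,roi in ((t,(280,170,350,240)),(s,(270,230,340,280))):
    k=big(mask(c,(22,120,100),(38,255,255),roi)); e=cv2.fitEllipse(k);print('head',e[0],e[1],plane(c,*e[0],.06).round(4))
# pale faces
for name,c,roi in (('pale',t,(380,225,480,320)),('pale_s',s,(175,140,250,225)),('dec1',t,(300,285,380,385)),('dec2',t,(135,345,240,410))):
    k=big(mask(c,(10,60,110),(25,255,255),roi)); r=cv2.minAreaRect(k); p=cv2.boxPoints(r)
    print(name,cv2.contourArea(k),p.round(1).tolist()); 
    P=[plane(c,*q,.042) for q in p]; print(np.round(P,4)[:,:2].tolist())
    kb=big(mask(c,(95,120,40),(125,255,255),roi)); m=kb.reshape(-1,2).mean(0); print(' blue',m,plane(c,*m,.042).round(3))
# brown outline polygons
for c,roi in ((t,(120,245,200,300)),(s,(440,180,510,260))):
    hsv=cv2.cvtColor(c['image'],cv2.COLOR_RGB2HSV)
    m=mask(c,(0,100,20),(20,255,140),roi)|mask(c,(95,110,20),(125,255,255),roi)
    k=cv2.convexHull(big(m)); a=cv2.approxPolyDP(k,1.5,True).reshape(-1,2); print('brown',a.tolist())
    for q in a: print(q,plane(c,*map(float,q),0)[:2].round(3),plane(c,*map(float,q),.12)[:2].round(3))
E
```

```text
campos [ 0.401 -0.     0.962]
campos [0.993 0.122 0.714]
head (316.48419189453125, 202.58827209472656) (27.614763259887695, 27.798465728759766) [ 0.6027 -0.0113  0.06  ]
head (301.6172180175781, 252.0392303466797) (26.53466033935547, 31.462575912475586) [ 0.6006 -0.0122  0.06  ]
pale 1884.5 [[392.8999938964844, 260.20001220703125], [410.1000061035156, 236.8000030517578], [465.29998779296875, 277.29998779296875], [448.20001220703125, 300.70001220703125]]
[[0.4918, -0.1616], [0.5381, -0.1964], [0.4582, -0.3028], [0.4129, -0.2675]]
 blue [458.63333333 295.13333333] [ 0.424 -0.288  0.042]
pale_s 1583.5 [[181.1999969482422, 171.5], [203.0, 152.3000030517578], [244.6999969482422, 199.60000610351562], [223.0, 218.8000030517578]]
[[0.4584, -0.306], [0.3969, -0.2838], [0.4985, -0.1554], [0.5522, -0.18]]
 blue [197.19444444 157.36111111] [ 0.414 -0.29   0.042]
dec1 1839.5 [[307.6000061035156, 320.8999938964844], [330.3999938964844, 303.1000061035156], [372.5, 357.0], [349.70001220703125, 374.79998779296875]]
[[0.3742, 0.0057], [0.4083, -0.0385], [0.3062, -0.1185], [0.2731, -0.0744]]
 blue [317
[... 200 characters left out ...]
78, 400.5]]
[[0.2828, 0.2966], [0.308, 0.1619], [0.252, 0.1495], [0.2273, 0.2832]]
 blue [150.93846154 383.75384615] [0.258 0.3   0.042]
brown [[186, 262], [185, 282], [139, 279], [139, 265]]
[186 262] [0.492 0.254] [0.481 0.222]
[185 282] [0.451 0.254] [0.445 0.223]
[139 279] [0.457 0.347] [0.45  0.304]
[139 265] [0.486 0.349] [0.475 0.305]
brown [[498, 196], [499, 208], [479, 252], [453, 248], [453, 229], [464, 202], [479, 193]]
[498 196] [0.335 0.34 ] [0.446 0.304]
[499 208] [0.368 0.343] [0.473 0.306]
[479 252] [0.486 0.307] [0.571 0.276]
[453 248] [0.488 0.257] [0.573 0.235]
[453 229] [0.443 0.254] [0.535 0.232]
[464 202] [0.368 0.272] [0.473 0.246]
[479 193] [0.336 0.301] [0.447 0.271]
```

```bash
cat >> h.py <<'E'
from scipy.spatial.transform import Rotation as Rn
def tool():
    o=bot.get_obs(); R=Rn.from_euler('xyz',o['tcp_rot'],degrees=True).as_matrix()
    T=np.eye(4);T[:3,:3]=R;T[:3,3]=o['ee_pos'];return T,o
def wrist():
    T,o=tool(); c=cam('wrist'); return c,T@c['tool_from_camera'],T,o
def st():
    T,o=tool(); y=T[:3,1]; print('t',round(o['time'],2),'tcp',(o['ee_pos']*1000).round(1),'yaw_y',np.degrees(np.arctan2(y[1],y[0])).round(2),'F',o['wrist_force'].round(1),'open',round(o['opening']*1000,1),'q',o['q'].round(0))
E
python3 -c "
from h import *
st()"
```

```text
t 0.15 tcp [ 247.4 -491.   226.4] yaw_y -63.26 F [ 0.   0.  -1.1] open 85.5 q [-63.   5.  10.  95.  -0.  90.]
```

Call:
jog_arm(
  deltas=[
    {"x": 45, "y": 50, "twist": 8},
    {"x": 70, "y": 80, "twist": 14},
    {"x": 110, "y": 125, "twist": 20},
    {"x": 145, "y": 165, "twist": 26},
    {"x": 180, "y": 205, "twist": 26},
    {"x": 223, "y": 252, "twist": 26},
    {"x": 223, "y": 252, "twist": 26},
    {"x": 223, "y": 252, "twist": 26},
    {"x": 223, "y": 252, "twist": 26},
  ],
)

```text
validation failed for argument at $.de...
```

```bash
python3 - <<'E'
from h import *
st(); c,W,T,o=wrist(); save(c,'w1.png')
h=cv2.cvtColor(c['image'],cv2.COLOR_RGB2HSV); m=cv2.inRange(h,(10,60,110),(25,255,255))
k=max(cv2.findContours(m,0,1)[0],key=cv2.contourArea); p=cv2.boxPoints(cv2.minAreaRect(k)); print(p.round(0).tolist())
a=cv2.approxPolyDP(k,6,True).reshape(-1,2);print(a.tolist())
for q in a: print(q, plane(c,*map(float,q),.042,W)[:2].round(4))
E
```

```text
t 0.15 tcp [ 247.4 -491.   226.4] yaw_y -63.26 F [ 0.   0.  -1.1] open 85.5 q [-63.   5.  10.  95.  -0.  90.]
[[596.0, 303.0], [639.0, 303.0], [639.0, 393.0], [596.0, 393.0]]
[[639, 303], [596, 355], [639, 393]]
[639 303] [ 0.3186 -0.8457]
[596 355] [ 0.2464 -0.8455]
[639 393] [ 0.2287 -0.9232]
```

View pics/w1.png

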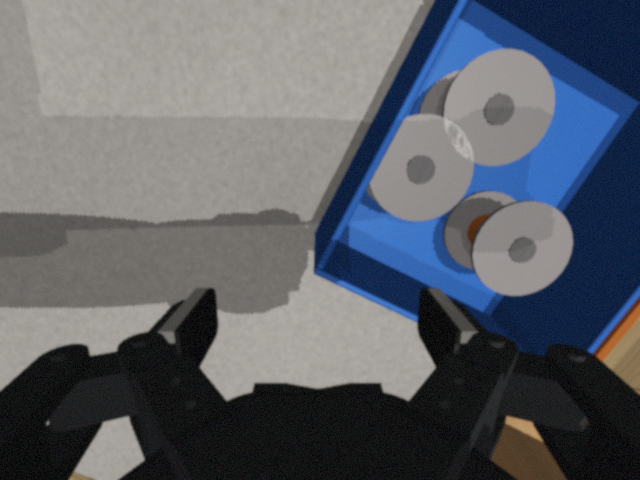

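The call was refused and the arm did not move. I'll supply every key in each row.

Call:
jog_arm(
  deltas=[
    {"x": 45, "y": 50, "z": 0, "twist": 8, "fingers": 1},
    {"x": 70, "y": 80, "z": 0, "twist": 14, "fingers": 1},
    {"x": 110, "y": 125, "z": 0, "twist": 20, "fingers": 1},
    {"x": 145, "y": 165, "z": 0, "twist": 26, "fingers": 1},
    {"x": 180, "y": 205, "z": 0, "twist": 26, "fingers": 1},
    {"x": 223, "y": 252, "z": 0, "twist": 26, "fingers": 1},
    {"x": 223, "y": 252, "z": 0, "twist": 26, "fingers": 1},
    {"x": 223, "y": 252, "z": 0, "twist": 26, "fingers": 1},
    {"x": 223, "y": 252, "z": 0, "twist": 26, "fingers": 1},
  ],
  grip_force=40,
)

```text
time: 1.1
ee_pos: [0.4707, -0.2384, 0.2263]
tcp_rot: [-76.0, 89.9, 156.8]
wrist_force: [0.2, -0.3, 0.1]
opening: 0.0854
```

```bash
cat > wp.py <<'E'
import sys
from h import *
def look(name,hue=((10,60,110),(25,255,255)),z=.042,eps=6):
    st(); c,W,T,o=wrist(); save(c,name)
    h=cv2.cvtColor(c['image'],cv2.COLOR_RGB2HSV); m=cv2.inRange(h,*hue)
    k=max(cv2.findContours(m,0,1)[0],key=cv2.contourArea)
    a=cv2.approxPolyDP(cv2.convexHull(k),eps,True).reshape(-1,2)
    for q in a: print(q, plane(c,*map(float,q),z,W)[:2].round(4))
    return c,W,T,o
E
python3 - <<'E'
from wp import *
look('w2.png')
E
```

```text
t 1.1 tcp [ 470.7 -238.4  226.3] yaw_y -37.14 F [ 0.2 -0.3  0.1] open 85.4 q [-27.   2.   7.  95.  -0. 100.]
[68 70] [0.3717 0.0043]
[141  94] [ 0.41 -0.05]
[123 217] [ 0.3134 -0.1215]
[ 63 205] [ 0.2743 -0.0766]
```

View pics/w2.png

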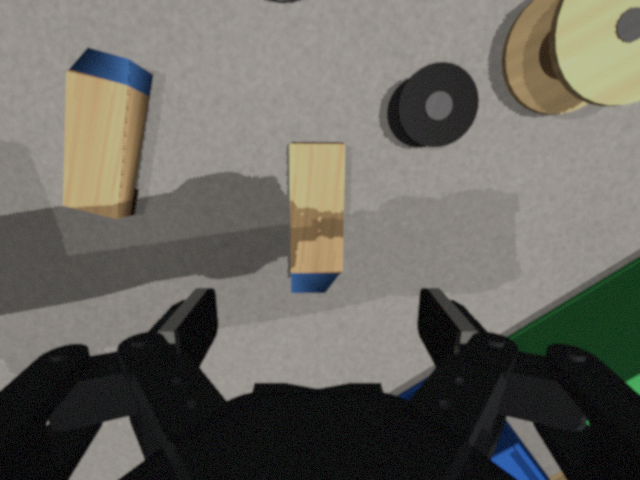

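Target pale in the wrist view: thin-end corners at (290,143) and (345,143), orange/blue border at (290,274) and (343,272), blue below that.

```bash
python3 - <<'E'
from h import *
st(); c,W,T,o=wrist()
a=[plane(c,*q,.0385,W) for q in ((290,143),(345,143))]; b=[plane(c,*q,.0455,W) for q in ((290,274),(343,272))]
A=sum(a)/2;B=sum(b)/2; d=(B-A)[:2]; print(np.linalg.norm(d),np.degrees(np.arctan2(d[1],d[0])), [np.linalg.norm(x[0]-x[1]) for x in (a,b)]); 
u=d/np.linalg.norm(d)
ctr=A[:2]+u*.0755; print('centre',ctr, 'tcp proj', [proj(c,T[:3,3]*[1,1,0]+[0,0,z],W) for z in (0,.04)])
E
```

```text
t 1.15 tcp [ 470.2 -239.1  226.4] yaw_y -37.23 F [ 0.6 -0.7 -0.1] open 85.2 q [-27.   2.   7.  95.  -0. 100.]
0.13090907115587155 -127.65375376748442 [np.float64(0.05305176068515034), np.float64(0.05547962927647916)]
centre [ 0.46700294 -0.24319051] tcp proj [array([317.06044684, 208.18673261]), array([317.02137497, 215.01215313])]
```

Call:
jog_arm(
  deltas=[
    {"x": -3, "y": -4, "z": -40, "twist": 0, "fingers": 1},
    {"x": -3, "y": -4, "z": -80, "twist": 0, "fingers": 1},
    {"x": -3, "y": -4, "z": -120, "twist": 0, "fingers": 1},
    {"x": -3, "y": -4, "z": -155, "twist": 0, "fingers": 1},
    {"x": -3, "y": -4, "z": -180, "twist": 0, "fingers": 1},
    {"x": -3, "y": -4, "z": -194, "twist": 0, "fingers": 1},
    {"x": -3, "y": -4, "z": -194, "twist": 0, "fingers": 1},
    {"x": -3, "y": -4, "z": -194, "twist": 0, "fingers": 1},
  ],
)

```text
time: 2.0
ee_pos: [0.4672, -0.2443, 0.0337]
tcp_rot: [53.1, 90.0, -74.3]
wrist_force: [1.3, 0.1, -0.3]
opening: 0.0857
```

Call:
jog_arm(
  deltas=[
    {"x": 0, "y": 0, "z": 0, "twist": 0, "fingers": 0.3},
    {"x": 0, "y": 0, "z": 0, "twist": 0, "fingers": 0.3},
    {"x": 0, "y": 0, "z": 0, "twist": 0, "fingers": 0.3},
    {"x": 0, "y": 0, "z": 0, "twist": 0, "fingers": 0.3},
    {"x": 0, "y": 0, "z": 0, "twist": 0, "fingers": 0.3},
    {"x": 0, "y": 0, "z": 0, "twist": 0, "fingers": 0.3},
  ],
)

```text
time: 2.6
ee_pos: [0.4716, -0.2467, 0.0385]
tcp_rot: [98.3, 89.3, -29.0]
wrist_force: [7.8, -4.2, 17.9]
opening: 0.0259
```

```bash
python3 - <<'E'
from h import *
st(); c,W,T,o=wrist(); save(c,'w3.png')
E
```

```text
t 2.6 tcp [ 471.6 -246.7   38.5] yaw_y -37.33 F [ 7.8 -4.2 17.9] open 25.9 q [-28.   2. -13.  73.  -0. 100.]
```

View pics/w3.png

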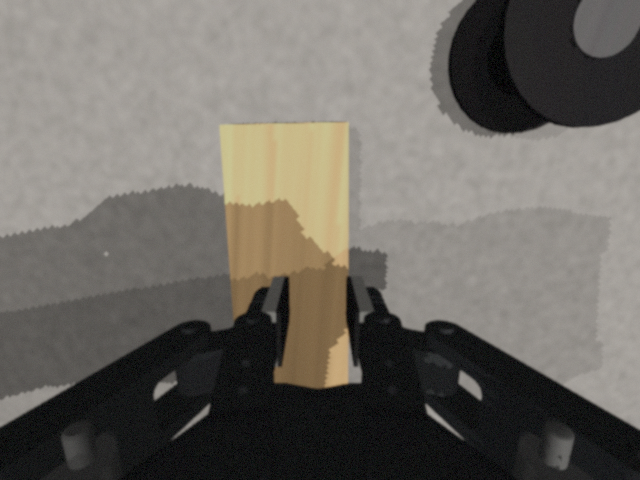

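```bash
python3 - <<'E'
from h import *
c=cam('scene'); save(c,'s3.png')
cv2.imwrite('pics/s3c.png',cv2.cvtColor(cv2.resize(c['image'][110:260,130:330],(800,600),interpolation=cv2.INTER_CUBIC),cv2.COLOR_RGB2BGR))
E
```

```text
(no output)
```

View pics/s3c.png

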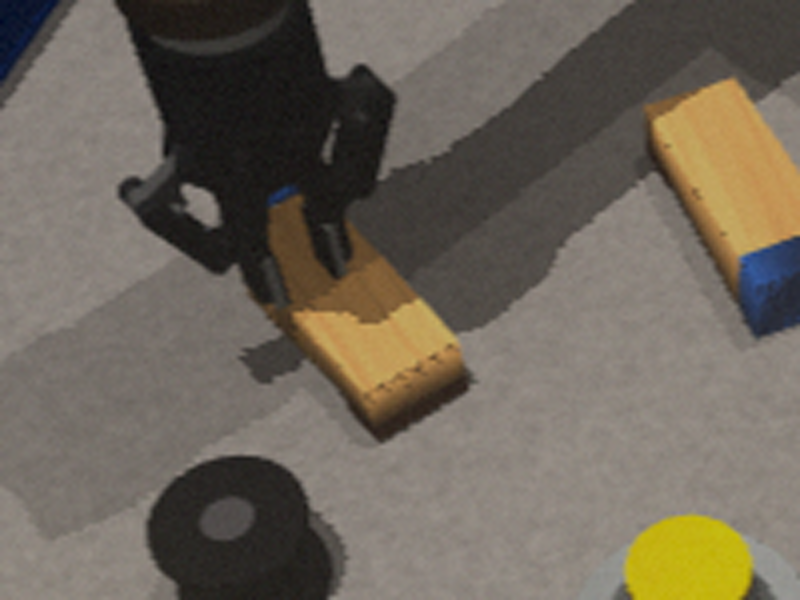

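The jaws closed over the top of the piece without gripping it. I'll open, rise and look again.

Call:
jog_arm(
  deltas=[
    {"x": 0, "y": 0, "z": 15, "twist": 0, "fingers": 0.5},
    {"x": -4, "y": 3, "z": 40, "twist": 0, "fingers": 1},
    {"x": -4, "y": 3, "z": 80, "twist": 0, "fingers": 1},
    {"x": -4, "y": 3, "z": 110, "twist": 0, "fingers": 1},
    {"x": -4, "y": 3, "z": 110, "twist": 0, "fingers": 1},
    {"x": -4, "y": 3, "z": 110, "twist": 0, "fingers": 1},
  ],
)

```text
time: 3.3
ee_pos: [0.4679, -0.2438, 0.1497]
tcp_rot: [98.4, 89.2, -28.9]
wrist_force: [0.0, -0.0, -0.9]
opening: 0.0853
```

```bash
python3 - <<'E'
from h import *
st(); c,W,T,o=wrist(); save(c,'w4.png')
E
```

```text
t 3.3 tcp [ 467.9 -243.8  149.7] yaw_y -37.32 F [ 0.  -0.  -0.9] open 85.3 q [-28.   0.  -3.  86.  -0. 100.]
```

View pics/w4.png

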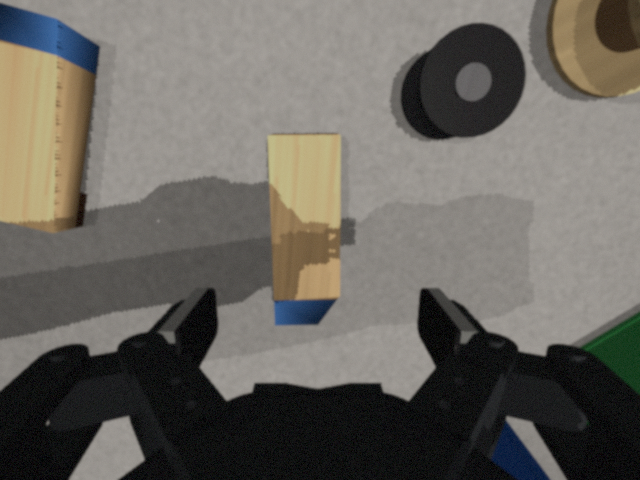

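```bash
cat > pm.py <<'E'
from h import *
def pale(c,W,thin,bnd):
    a=[plane(c,*q,.0385,W) for q in thin]; b=[plane(c,*q,.0455,W) for q in bnd]
    A=sum(a)/2;B=sum(b)/2; d=(B-A)[:2]; u=d/np.linalg.norm(d)
    print('len',np.linalg.norm(d),'yaw',np.degrees(np.arctan2(d[1],d[0])), [np.linalg.norm(x[0]-x[1]) for x in (a,b)],'centre',A[:2]+u*.0755)
E
python3 - <<'E'
from pm import *
st(); c,W,T,o=wrist(); pale(c,W,((268,134),(340,133)),((273,300),(339,297)))
print(T[:3,:3].round(3))
E
```

```text
t 3.35 tcp [ 467.5 -243.5  148.5] yaw_y -37.33 F [ 1.1 -0.2 -0.2] open 85.3 q [-28.   0.  -4.  86.  -0. 100.]
len 0.12861420926790426 yaw -127.08835362428096 [np.float64(0.052928575674175096), np.float64(0.05377928253107412)] centre [ 0.46170186 -0.23834284]
[[ 0.011  0.795 -0.606]
 [-0.006 -0.606 -0.795]
 [-1.     0.012 -0.002]]
```

Call:
jog_arm(
  deltas=[
    {"x": -6, "y": 5, "z": -30, "twist": 0.5, "fingers": 1},
    {"x": -6, "y": 5, "z": -70, "twist": 0.5, "fingers": 1},
    {"x": -6, "y": 5, "z": -100, "twist": 0.5, "fingers": 1},
    {"x": -6, "y": 5, "z": -123, "twist": 0.5, "fingers": 1},
    {"x": -6, "y": 5, "z": -123, "twist": 0.5, "fingers": 1},
    {"x": -6, "y": 5, "z": -123, "twist": 0.5, "fingers": 1},
    {"x": -6, "y": 5, "z": -123, "twist": 0.5, "fingers": 1},
  ],
  grip_force=30,
)

```text
time: 4.1
ee_pos: [0.4618, -0.2387, 0.0261]
tcp_rot: [98.4, 89.3, -28.4]
wrist_force: [-0.0, 0.2, -0.4]
opening: 0.0852
```

```bash
python3 - <<'E'
from h import *
st(); c,W,T,o=wrist(); save(c,'w5.png')
E
```

```text
t 4.1 tcp [ 461.8 -238.7   26.1] yaw_y -36.83 F [-0.   0.2 -0.4] open 85.2 q [-27.   1. -16.  72.  -0. 100.]
```

View pics/w5.png

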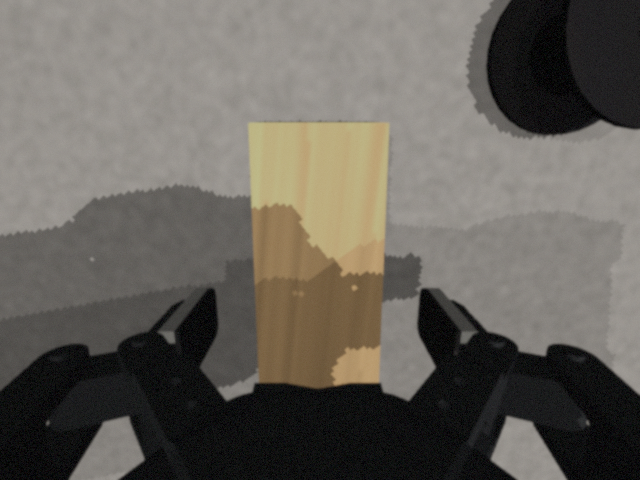

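The offcut now lies centred between the jaws, at u 258–382 with the pads at 215 and 420. I'll close gently.

Call:
jog_arm(
  deltas=[
    {"x": 0, "y": 0, "z": 0, "twist": 0, "fingers": 0.7},
    {"x": 0, "y": 0, "z": 0, "twist": 0, "fingers": 0.6},
    {"x": 0, "y": 0, "z": 0, "twist": 0, "fingers": 0.5},
    {"x": 0, "y": 0, "z": 0, "twist": 0, "fingers": 0.45},
    {"x": 0, "y": 0, "z": 0, "twist": 0, "fingers": 0.45},
  ],
)

```text
time: 4.65
ee_pos: [0.4625, -0.239, 0.0273]
tcp_rot: [98.5, 89.2, -28.3]
wrist_force: [-1.0, 0.3, 4.6]
opening: 0.0532
```

```bash
python3 - <<'E'
from h import *
st(); c,W,T,o=wrist(); save(c,'w6.png')
E
```

```text
t 4.65 tcp [ 462.5 -239.    27.3] yaw_y -36.83 F [-1.   0.3  4.6] open 53.2 q [-27.   1. -16.  72.  -0.  99.]
```

View pics/w6.png

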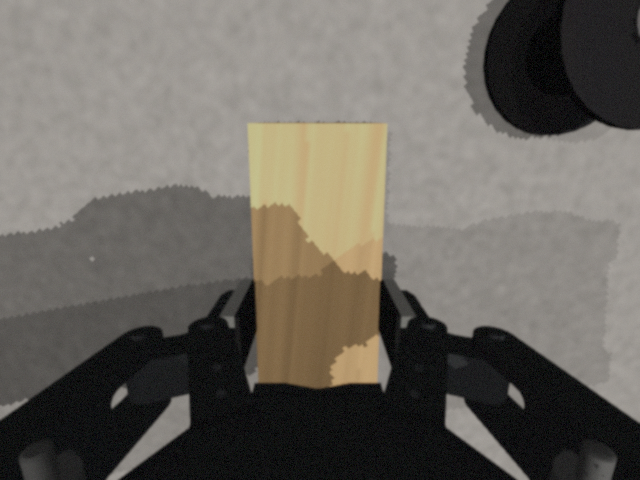

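Call:
jog_arm(
  deltas=[
    {"x": 0, "y": 0, "z": 20, "twist": 0, "fingers": 0.45},
    {"x": 0, "y": 0, "z": 50, "twist": 0, "fingers": 0.45},
    {"x": 0, "y": 0, "z": 90, "twist": 0, "fingers": 0.45},
    {"x": 0, "y": 0, "z": 120, "twist": 0, "fingers": 0.45},
    {"x": 0, "y": 0, "z": 120, "twist": 0, "fingers": 0.45},
  ],
  grip_force=40,
)

```text
time: 5.2
ee_pos: [0.4641, -0.2399, 0.152]
tcp_rot: [98.8, 88.8, -28.0]
wrist_force: [0.6, -1.1, -2.1]
opening: 0.0526
```

```bash
python3 - <<'E'
from h import *
st(); c=cam('scene')
cv2.imwrite('pics/s4c.png',cv2.cvtColor(cv2.resize(c['image'][60:260,100:370],(800,592),interpolation=cv2.INTER_CUBIC),cv2.COLOR_RGB2BGR))
E
```

```text
t 5.2 tcp [ 464.1 -239.9  152. ] yaw_y -36.83 F [ 0.6 -1.1 -2.1] open 52.6 q [-27.  -1.  -4.  85.  -0. 100.]
```

View pics/s4c.png

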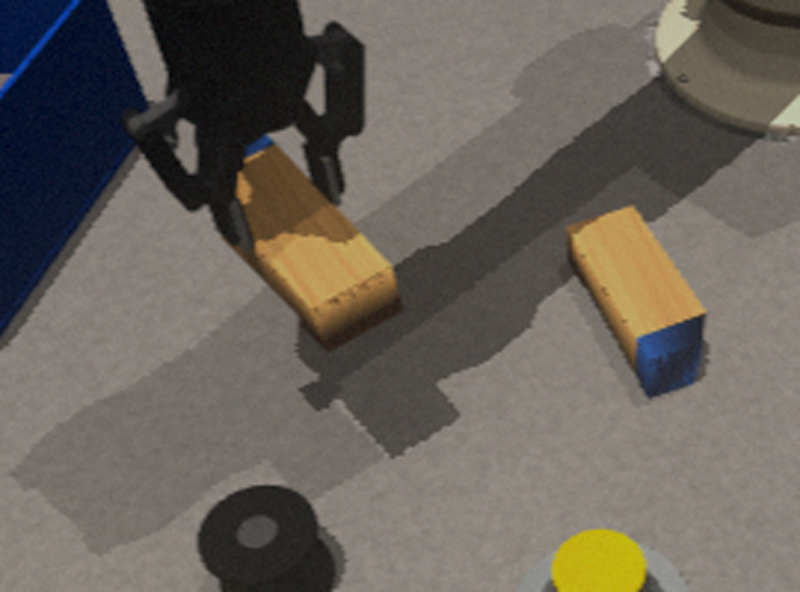

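Call:
jog_arm(
  deltas=[
    {"x": 20, "y": 30, "z": 0, "twist": -8, "fingers": 0.45},
    {"x": 40, "y": 60, "z": 0, "twist": -16, "fingers": 0.45},
    {"x": 60, "y": 95, "z": 0, "twist": -24, "fingers": 0.45},
    {"x": 80, "y": 130, "z": 0, "twist": -32, "fingers": 0.45},
    {"x": 100, "y": 165, "z": 0, "twist": -40, "fingers": 0.45},
    {"x": 120, "y": 195, "z": 0, "twist": -48, "fingers": 0.45},
    {"x": 138, "y": 228, "z": 0, "twist": -53, "fingers": 0.45},
    {"x": 138, "y": 228, "z": 0, "twist": -53, "fingers": 0.45},
    {"x": 138, "y": 228, "z": 0, "twist": -53, "fingers": 0.45},
    {"x": 138, "y": 228, "z": 0, "twist": -53, "fingers": 0.45},
  ],
)

```text
time: 6.25
ee_pos: [0.6007, -0.0121, 0.1482]
tcp_rot: [92.8, 89.0, -87.0]
wrist_force: [-0.4, -0.1, -1.7]
opening: 0.0526
```

```bash
python3 - <<'E'
from h import *
st(); c,W,T,o=wrist(); save(c,'w7.png'); c=cam('scene')
print(T[:3,:3].round(3))
cv2.imwrite('pics/s5c.png',cv2.cvtColor(cv2.resize(c['image'][130:330,170:440],(800,592),interpolation=cv2.INTER_CUBIC),cv2.COLOR_RGB2BGR))
E
```

```text
t 6.25 tcp [600.7 -12.1 148.2] yaw_y -89.85 F [-0.4 -0.1 -1.7] open 52.6 q [ -1.  11.   8.  87.  -1. 179.]
[[ 0.001  0.003 -1.   ]
 [-0.018 -1.    -0.003]
 [-1.     0.018 -0.001]]
```

View pics/w7.png

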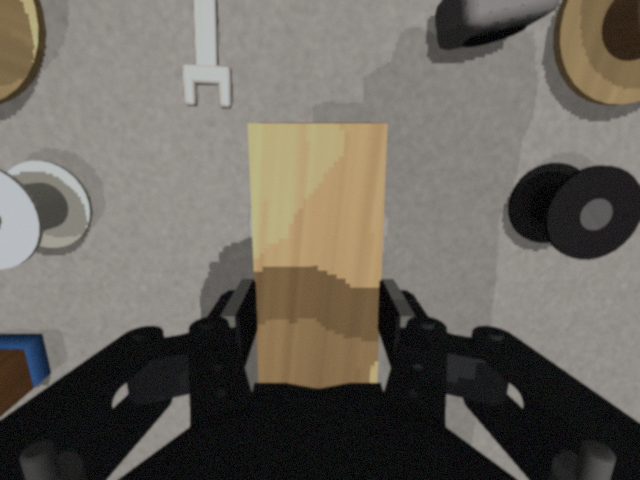

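View pics/s5c.png

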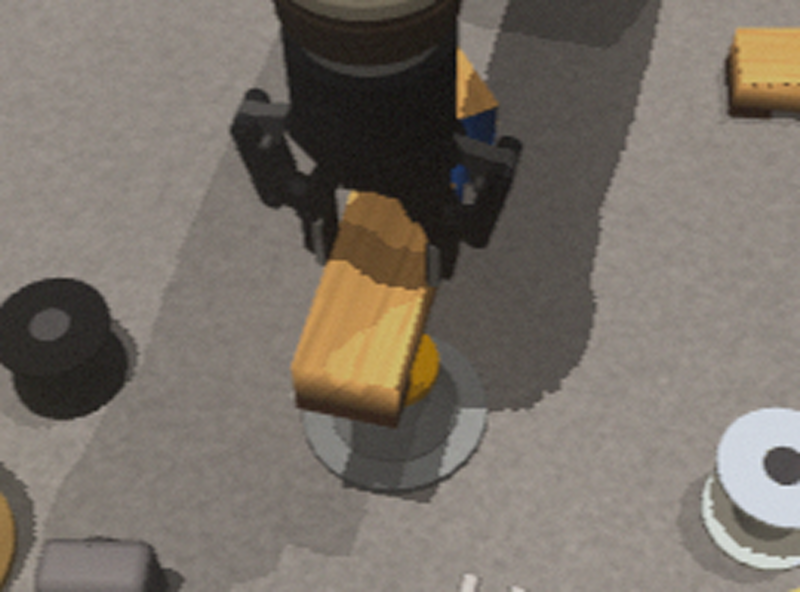

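```bash
python3 - <<'E'
from h import *
st(); c,W,T,o=wrist()
for q in ((248,123),(387,123)):
    print(plane(c,*q,o['ee_pos'][2]+.0112,W))
E
```

```text
t 6.35 tcp [600.8 -12.5 149. ] yaw_y -89.91 F [ 0.4  0.9 -2.3] open 52.3 q [ -1.  11.   8.  87.  -1. 179.]
[0.67578827 0.01433451 0.16015766]
[ 0.6759753  -0.03938915  0.16015766]
```

Call:
jog_arm(
  deltas=[
    {"x": 1, "y": 0, "z": -20, "twist": 0, "fingers": 0.45},
    {"x": 1, "y": 0, "z": -40, "twist": 0, "fingers": 0.45},
    {"x": 1, "y": 0, "z": -52, "twist": 0, "fingers": 0.45},
    {"x": 1, "y": 0, "z": -60, "twist": 0, "fingers": 0.45},
    {"x": 1, "y": 0, "z": -63, "twist": 0, "fingers": 0.45},
    {"x": 1, "y": 0, "z": -65, "twist": 0, "fingers": 0.45},
    {"x": 1, "y": 0, "z": -67, "twist": 0, "fingers": 0.45},
    {"x": 1, "y": 0, "z": -67, "twist": 0, "fingers": 0.45},
  ],
  grip_force=20,
)

```text
time: 7.2
ee_pos: [0.6027, -0.0126, 0.0835]
tcp_rot: [104.8, 88.9, -75.1]
wrist_force: [1.2, -0.5, 4.2]
opening: 0.0527
```

```bash
python3 - <<'E'
from h import *
st(); c,W,T,o=wrist(); save(c,'w8.png')
E
```

```text
t 7.2 tcp [602.7 -12.6  83.5] yaw_y -89.91 F [ 1.2 -0.5  4.2] open 52.7 q [ -1.  11.   1.  80.  -1. 179.]
```

Call:
jog_arm(
  deltas=[
    {"x": 0, "y": 0, "z": -1.5, "twist": 0, "fingers": 0.45},
    {"x": 0, "y": 0, "z": -3, "twist": 0, "fingers": 0.45},
    {"x": 0, "y": 0, "z": -3, "twist": 0, "fingers": 0.45},
    {"x": 0, "y": 0, "z": -3, "twist": 0, "fingers": 0.45},
  ],
)

```text
time: 7.65
ee_pos: [0.6039, -0.0125, 0.0825]
tcp_rot: [114.9, 88.8, -65.0]
wrist_force: [1.1, -0.9, 10.9]
opening: 0.0525
```

```bash
python3 - <<'E'
from h import *
st(); c,W,T,o=wrist(); save(c,'w9.png')
E
```

```text
t 7.65 tcp [603.9 -12.5  82.5] yaw_y -89.91 F [ 1.1 -0.9 10.9] open 52.5 q [ -1.  11.   1.  79.  -1. 179.]
```

View pics/w9.png

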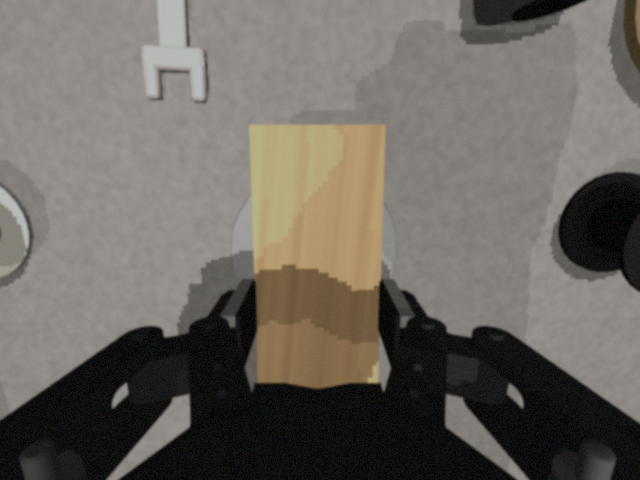

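Call:
jog_arm(
  deltas=[
    {"x": 0, "y": 0, "z": 1, "twist": 0, "fingers": 0.45},
    {"x": 0, "y": 0, "z": 1, "twist": 0, "fingers": 0.66},
    {"x": 0, "y": 0, "z": 1, "twist": 0, "fingers": 0.7},
    {"x": 0, "y": 0, "z": 1, "twist": 0, "fingers": 1},
    {"x": 0, "y": 0, "z": 1, "twist": 0, "fingers": 1},
    {"x": 0, "y": 0, "z": 1, "twist": 0, "fingers": 1},
    {"x": 0, "y": 0, "z": 30, "twist": 0, "fingers": 1},
    {"x": 0, "y": 0, "z": 70, "twist": 0, "fingers": 1},
    {"x": 0, "y": 0, "z": 110, "twist": 0, "fingers": 1},
    {"x": 0, "y": 0, "z": 110, "twist": 0, "fingers": 1},
  ],
)

```text
time: 8.7
ee_pos: [0.6057, -0.0126, 0.1987]
tcp_rot: [132.6, 88.6, -47.3]
wrist_force: [0.3, 0.6, 0.8]
opening: 0.0854
```

```bash
python3 - <<'E'
from h import *
st(); c,W,T,o=wrist(); save(c,'w10.png'); print(T[:3,:3].round(3)); c=cam('scene')
cv2.imwrite('pics/s6c.png',cv2.cvtColor(cv2.resize(c['image'][150:350,170:440],(800,592),interpolation=cv2.INTER_CUBIC),cv2.COLOR_RGB2BGR))
E
```

```text
t 8.7 tcp [605.7 -12.6 198.7] yaw_y -89.92 F [0.3 0.6 0.8] open 85.4 q [ -1.  11.  14.  92.  -1. 179.]
[[ 0.017  0.001 -1.   ]
 [-0.018 -1.    -0.002]
 [-1.     0.019 -0.017]]
```

View pics/w10.png

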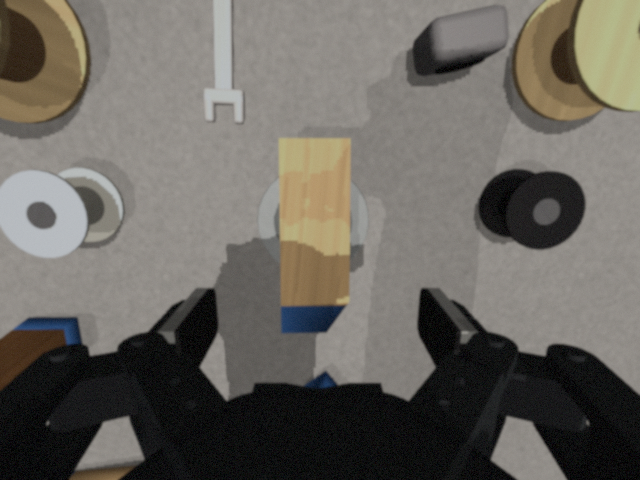

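View pics/s6c.png

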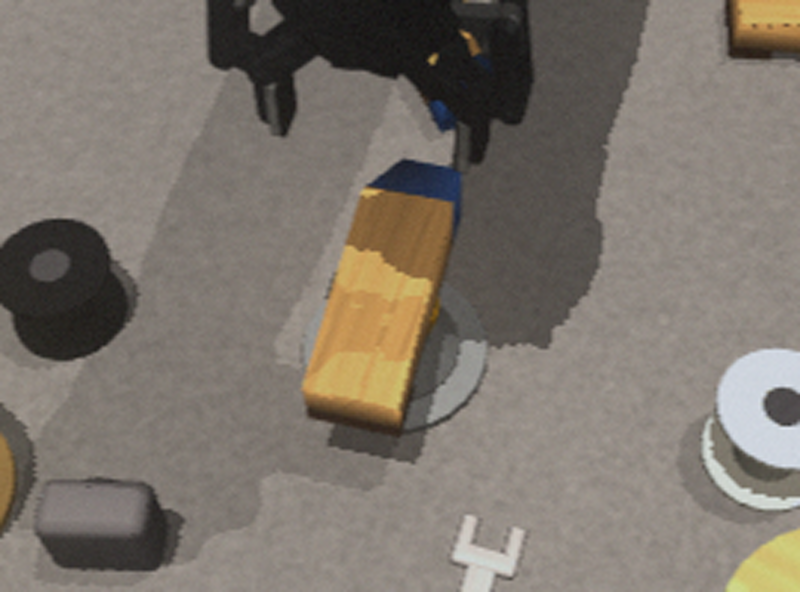

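```bash
python3 - <<'E'
from h import *
st(); c,W,T,o=wrist()
a=[plane(c,*q,.086,W) for q in ((279,138),(350,138))]; b=[plane(c,*q,.1035,W) for q in ((281,306),(350,304))]
A=sum(a)/2;B=sum(b)/2; print(a,b,np.linalg.norm((B-A)[:2])); u=(B-A)[:2]/np.linalg.norm((B-A)[:2]); print(A[:2]+u*.075,np.degrees(np.arctan2(u[1],u[0])))
h=cv2.cvtColor(c['image'],cv2.COLOR_RGB2HSV)
t=cam('top'); save(t,'t10.png')
E
```

```text
t 8.8 tcp [604.4 -12.6 193.4] yaw_y -89.92 F [-0.   0.8 -0.6] open 85.2 q [ -1.  11.  13.  91.  -1. 179.]
[array([0.67853543, 0.0132898 , 0.086     ]), array([ 0.67867715, -0.03871207,  0.086     ])] [array([0.55328147, 0.01344629, 0.1035    ]), array([ 0.5545835 , -0.03998216,  0.1035    ])] 0.12467504996238558
[ 0.60360704 -0.01304609] -179.74411584783542
```

Call:
jog_arm(
  deltas=[
    {"x": 0, "y": 0, "z": 40, "twist": 8, "fingers": 1},
    {"x": 0, "y": 30, "z": 50, "twist": 16, "fingers": 1},
    {"x": -20, "y": 70, "z": 50, "twist": 24, "fingers": 1},
    {"x": -40, "y": 110, "z": 50, "twist": 32, "fingers": 1},
    {"x": -60, "y": 150, "z": 50, "twist": 40, "fingers": 1},
    {"x": -80, "y": 190, "z": 50, "twist": 48, "fingers": 1},
    {"x": -100, "y": 230, "z": 50, "twist": 56, "fingers": 1},
    {"x": -120, "y": 265, "z": 50, "twist": 64, "fingers": 1},
    {"x": -138, "y": 293, "z": 50, "twist": 72, "fingers": 1},
    {"x": -138, "y": 293, "z": 50, "twist": 80, "fingers": 1},
  ],
)

```text
time: 9.9
ee_pos: [0.4632, 0.2831, 0.2397]
tcp_rot: [110.2, 89.0, 10.9]
wrist_force: [0.0, 0.4, -0.6]
opening: 0.0856
```

Call:
jog_arm(
  deltas=[
    {"x": 0, "y": 0, "z": 0, "twist": 8, "fingers": 1},
    {"x": 0, "y": 0, "z": 0, "twist": 16, "fingers": 1},
    {"x": 0, "y": 0, "z": 0, "twist": 24, "fingers": 1},
    {"x": 0, "y": 0, "z": 0, "twist": 32, "fingers": 1},
    {"x": 0, "y": 0, "z": 0, "twist": 40, "fingers": 1},
    {"x": 0, "y": 0, "z": 0, "twist": 48, "fingers": 1},
    {"x": 0, "y": 0, "z": 0, "twist": 56, "fingers": 1},
    {"x": 0, "y": 0, "z": 0, "twist": 64, "fingers": 1},
    {"x": 0, "y": 0, "z": 0, "twist": 72, "fingers": 1},
    {"x": 0, "y": 0, "z": 0, "twist": 80, "fingers": 1},
  ],
)

```text
time: 10.9
ee_pos: [0.4628, 0.2828, 0.2381]
tcp_rot: [118.1, 89.1, 99.1]
wrist_force: [-0.7, -0.5, -0.2]
opening: 0.0854
```

```bash
python3 - <<'E'
from h import *
st(); c,W,T,o=wrist(); save(c,'w11.png'); print(T[:3,:3].round(3))
E
```

```text
t 10.9 tcp [462.8 282.8 238.1] yaw_y 70.97 F [-0.7 -0.5 -0.2] open 85.4 q [31.  4. 10. 96.  1. 50.]
[[-0.003  0.326  0.945]
 [ 0.016  0.945 -0.326]
 [-1.     0.014 -0.008]]
```

View pics/w11.png

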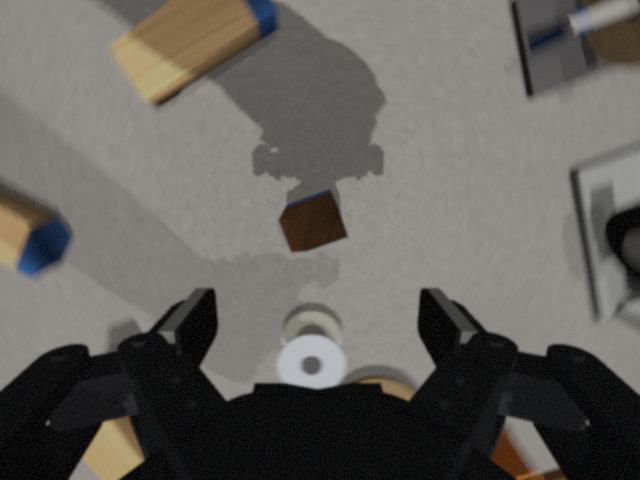

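View pics/t10.png

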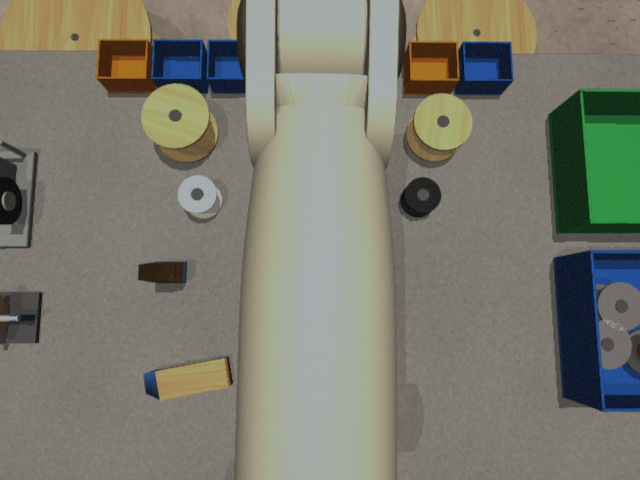

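Call:
jog_arm(
  deltas=[
    {"x": 0, "y": 0, "z": 0, "twist": 8, "fingers": 1},
    {"x": 0, "y": 0, "z": 0, "twist": 16, "fingers": 1},
    {"x": 0, "y": 0, "z": 0, "twist": 19, "fingers": 1},
    {"x": 0, "y": 0, "z": 0, "twist": 19, "fingers": 1},
    {"x": 0, "y": 0, "z": 0, "twist": 19, "fingers": 1},
    {"x": 0, "y": 0, "z": 0, "twist": 19, "fingers": 1},
  ],
)

```text
time: 11.55
ee_pos: [0.4627, 0.2828, 0.2377]
tcp_rot: [120.4, 89.1, 120.7]
wrist_force: [0.3, -0.2, 0.2]
opening: 0.0853
```

```bash
python3 - <<'E'
from h import *
import pickle
st(); c,W,T,o=wrist(); save(c,'w12.png'); pickle.dump((c,W),open('w12.pkl','wb'))
cv2.imwrite('pics/w12c.png',cv2.cvtColor(cv2.resize(c['image'][150:300,220:420],(800,600),interpolation=cv2.INTER_CUBIC),cv2.COLOR_RGB2BGR))
E
```

```text
t 11.55 tcp [462.7 282.8 237.7] yaw_y 90.33 F [ 0.3 -0.2  0.2] open 85.3 q [31.  4. 10. 96.  1. 31.]
```

View pics/w12c.png

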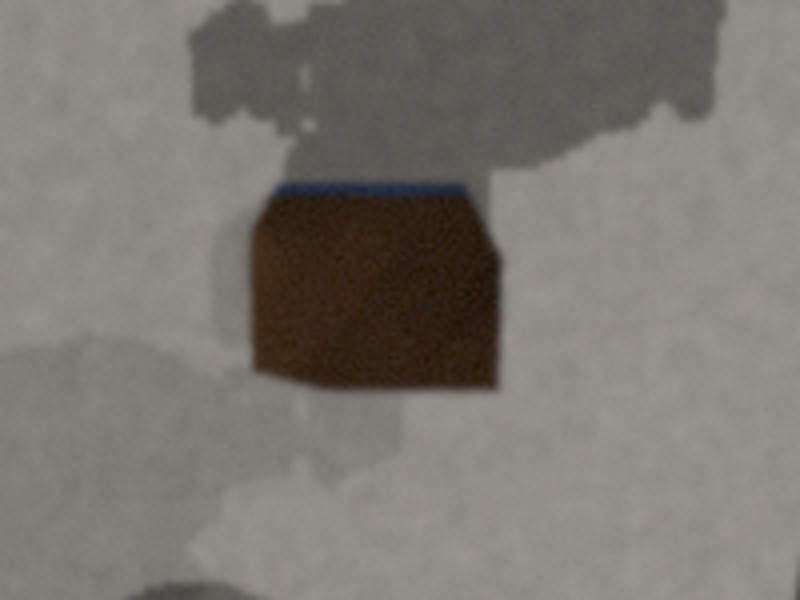

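```bash
python3 - <<'E'
from h import *
import pickle
c,W=pickle.load(open('w12.pkl','rb'))
g=lambda u,v,z: plane(c,220+u/4,150+v/4,z,W).round(4)
print('top right',g(500,258,.12),g(497,388,.12)); print('left@chamfer base z.09',g(252,232,.09),g(254,370,.09)); print('bottom blue',g(278,183,0),g(466,183,0))
print('chamf top',g(315,388,.12))
E
```

```text
top right [0.448  0.3065 0.12  ] [0.4753 0.3066 0.12  ]
left@chamfer base z.09 [0.4479 0.254  0.09  ] [0.4798 0.2538 0.09  ]
bottom blue [0.4486 0.2537 0.    ] [0.4484 0.3079 0.    ]
chamf top [0.4754 0.269  0.12  ]
```

Call:
jog_arm(
  deltas=[
    {"x": 1.5, "y": -2, "z": 0, "twist": 0, "fingers": 1},
    {"x": 1.5, "y": -2, "z": -40, "twist": 0, "fingers": 1},
    {"x": 1.5, "y": -2, "z": -80, "twist": 0, "fingers": 1},
    {"x": 1.5, "y": -2, "z": -120, "twist": 0, "fingers": 1},
    {"x": 1.5, "y": -2, "z": -145, "twist": 0, "fingers": 1},
    {"x": 1.5, "y": -2, "z": -160, "twist": 0, "fingers": 1},
    {"x": 1.5, "y": -2, "z": -160, "twist": 0, "fingers": 1},
    {"x": 1.5, "y": -2, "z": -160, "twist": 0, "fingers": 1},
  ],
  grip_force=20,
)

```text
time: 12.4
ee_pos: [0.4647, 0.281, 0.079]
tcp_rot: [115.0, 89.1, 115.4]
wrist_force: [0.0, 0.4, 0.2]
opening: 0.0849
```

```bash
python3 - <<'E'
from h import *
st(); c,W,T,o=wrist(); save(c,'w13.png')
E
```

```text
t 12.4 tcp [464.7 281.   79. ] yaw_y 90.34 F [0.  0.4 0.2] open 84.9 q [31.  4. -8. 79.  1. 30.]
```

View pics/w13.png

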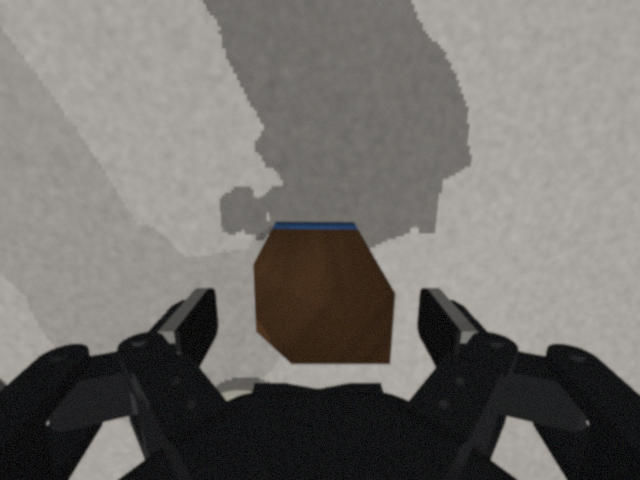

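The brown offcut is between the jaws (u 255–395). I'll close gradually.

Call:
jog_arm(
  deltas=[
    {"x": 0, "y": 0, "z": 0, "twist": 0, "fingers": 0.75},
    {"x": 0, "y": 0, "z": 0, "twist": 0, "fingers": 0.68},
    {"x": 0, "y": 0, "z": 0, "twist": 0, "fingers": 0.64},
    {"x": 0, "y": 0, "z": 0, "twist": 0, "fingers": 0.6},
    {"x": 0, "y": 0, "z": 0, "twist": 0, "fingers": 0.55},
    {"x": 0, "y": 0, "z": 0, "twist": 0, "fingers": 0.5},
  ],
)

```text
time: 13.05
ee_pos: [0.4655, 0.2811, 0.0805]
tcp_rot: [106.2, 89.1, 106.6]
wrist_force: [0.2, -2.9, 5.8]
opening: 0.0537
```

```bash
python3 - <<'E'
from h import *
st(); T,o=tool(); print(T[:3,:3].round(3))
E
```

```text
t 13.05 tcp [465.5 281.1  80.5] yaw_y 90.33 F [ 0.2 -2.9  5.8] open 53.7 q [31.  4. -8. 79.  1. 30.]
[[-0.004 -0.006  1.   ]
 [ 0.015  1.     0.006]
 [-1.     0.015 -0.004]]
```

Call:
jog_arm(
  deltas=[
    {"x": -4, "y": 0, "z": -2, "twist": 0, "fingers": 0.45},
    {"x": -8, "y": 0, "z": -2, "twist": 0, "fingers": 0.45},
    {"x": -12, "y": 0, "z": -2, "twist": 0, "fingers": 0.45},
    {"x": -16, "y": 0, "z": -2, "twist": 0, "fingers": 0.45},
    {"x": -20, "y": 0, "z": -2, "twist": 0, "fingers": 0.45},
    {"x": -24, "y": 0, "z": -2, "twist": 0, "fingers": 0.45},
    {"x": -29, "y": 0, "z": -3, "twist": 0, "fingers": 0.45},
    {"x": -29, "y": 0, "z": -3, "twist": 0, "fingers": 0.45},
  ],
)

```text
time: 13.85
ee_pos: [0.4372, 0.2809, 0.0793]
tcp_rot: [94.5, 89.1, 94.8]
wrist_force: [0.3, -3.3, 11.1]
opening: 0.0534
```

```bash
python3 - <<'E'
from h import *
st(); c,W,T,o=wrist(); save(c,'w14.png'); c=cam('scene')
cv2.imwrite('pics/s14c.png',cv2.cvtColor(cv2.resize(c['image'][110:310,370:640],(800,592),interpolation=cv2.INTER_CUBIC),cv2.COLOR_RGB2BGR))
E
```

```text
t 13.85 tcp [437.2 280.9  79.3] yaw_y 90.31 F [ 0.3 -3.3 11.1] open 53.4 q [ 32.   0. -11.  78.   1.  32.]
```

View pics/w14.png

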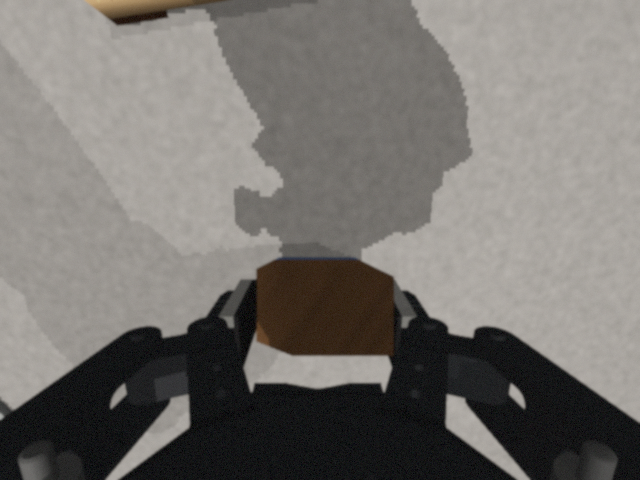

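View pics/s14c.png

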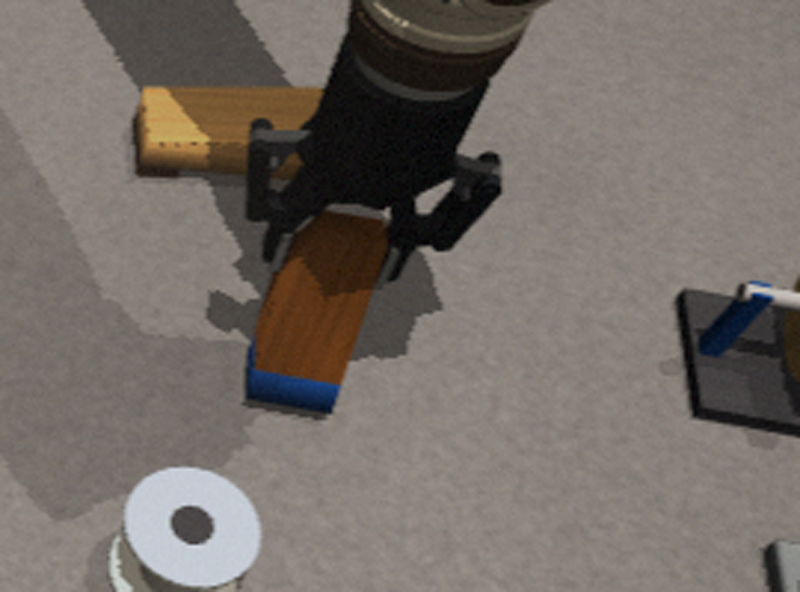

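Call:
jog_arm(
  deltas=[
    {"x": -5, "y": 0, "z": -1, "twist": 0, "fingers": 0.45},
    {"x": -10, "y": 0, "z": -2, "twist": 0, "fingers": 0.45},
    {"x": -15, "y": 0, "z": -4, "twist": 0, "fingers": 0.45},
    {"x": -21, "y": 0, "z": -6, "twist": 0, "fingers": 0.45},
    {"x": -28, "y": 0, "z": -9, "twist": 0, "fingers": 0.45},
    {"x": -34, "y": 0, "z": -13, "twist": 0, "fingers": 0.45},
    {"x": -40, "y": 0, "z": -17, "twist": 0, "fingers": 0.45},
    {"x": -40, "y": 0, "z": -17, "twist": 0, "fingers": 0.45},
  ],
)

```text
time: 14.75
ee_pos: [0.3964, 0.2812, 0.0636]
tcp_rot: [94.5, 89.1, 94.8]
wrist_force: [-7.6, -3.2, 14.4]
opening: 0.0533
```

```bash
python3 - <<'E'
from h import *
st(); c,W,T,o=wrist(); save(c,'w15.png'); c=cam('scene')
cv2.imwrite('pics/s15c.png',cv2.cvtColor(cv2.resize(c['image'][110:310,370:640],(800,592),interpolation=cv2.INTER_CUBIC),cv2.COLOR_RGB2BGR))
E
```

```text
t 14.75 tcp [396.4 281.2  63.6] yaw_y 90.34 F [-7.6 -3.2 14.4] open 53.3 q [ 35.  -4. -17.  77.   1.  35.]
```

View pics/w15.png

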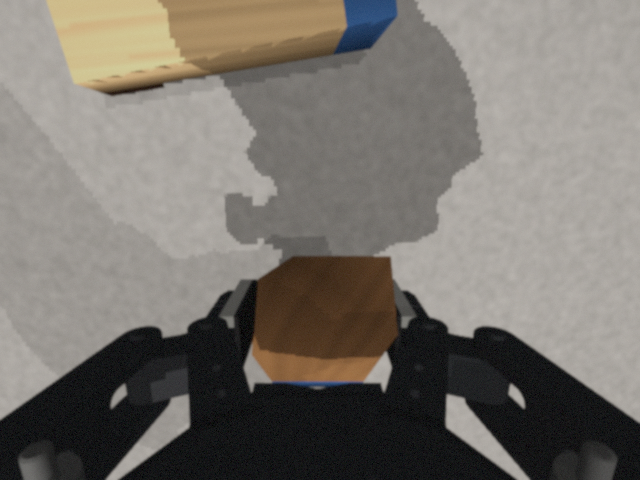

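View pics/s15c.png

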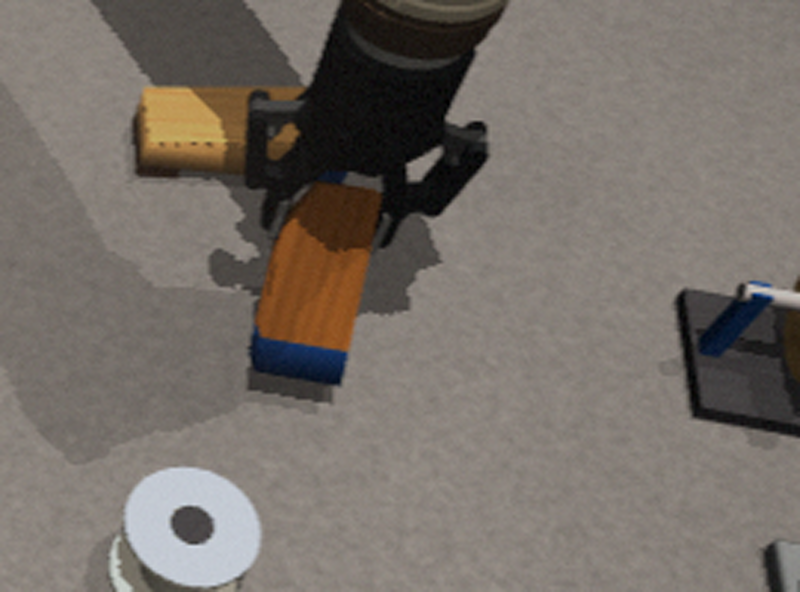

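Call:
jog_arm(
  deltas=[
    {"x": -4, "y": 0, "z": -3, "twist": 0, "fingers": 0.45},
    {"x": -8, "y": 0, "z": -7, "twist": 0, "fingers": 0.45},
    {"x": -11, "y": 0, "z": -10, "twist": 0, "fingers": 0.45},
    {"x": -14, "y": 0, "z": -14, "twist": 0, "fingers": 0.45},
    {"x": -17, "y": 0, "z": -18, "twist": 0, "fingers": 0.45},
    {"x": -20, "y": 0, "z": -22, "twist": 0, "fingers": 0.45},
    {"x": -23, "y": 0, "z": -28, "twist": 0, "fingers": 0.45},
    {"x": -26, "y": 0, "z": -34, "twist": 0, "fingers": 0.45},
    {"x": -27, "y": 0, "z": -38, "twist": 0, "fingers": 0.45},
    {"x": -27, "y": 0, "z": -38, "twist": 0, "fingers": 0.45},
  ],
)

```text
time: 15.85
ee_pos: [0.369, 0.2813, 0.0253]
tcp_rot: [99.0, 89.1, 99.3]
wrist_force: [-1.3, 0.4, 2.3]
opening: 0.0533
```

```bash
python3 - <<'E'
from h import *
st(); c,W,T,o=wrist(); save(c,'w16.png'); c=cam('scene')
cv2.imwrite('pics/s16c.png',cv2.cvtColor(cv2.resize(c['image'][110:310,370:640],(800,592),interpolation=cv2.INTER_CUBIC),cv2.COLOR_RGB2BGR))
E
```

```text
t 15.85 tcp [369.  281.3  25.3] yaw_y 90.37 F [-1.3  0.4  2.3] open 53.3 q [ 37.  -6. -23.  72.   1.  36.]
```

View pics/w16.png

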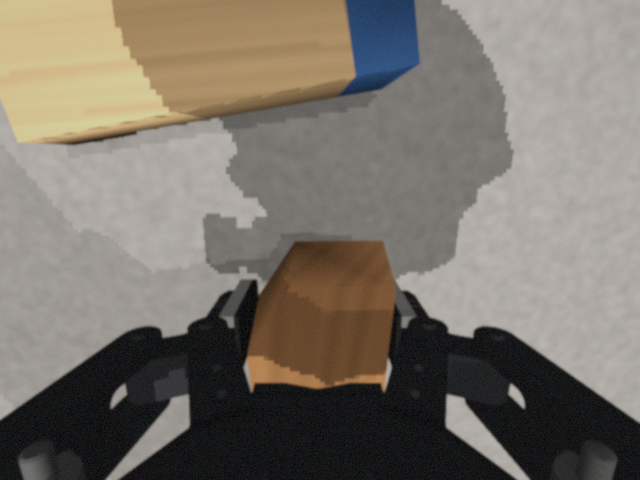

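View pics/s16c.png

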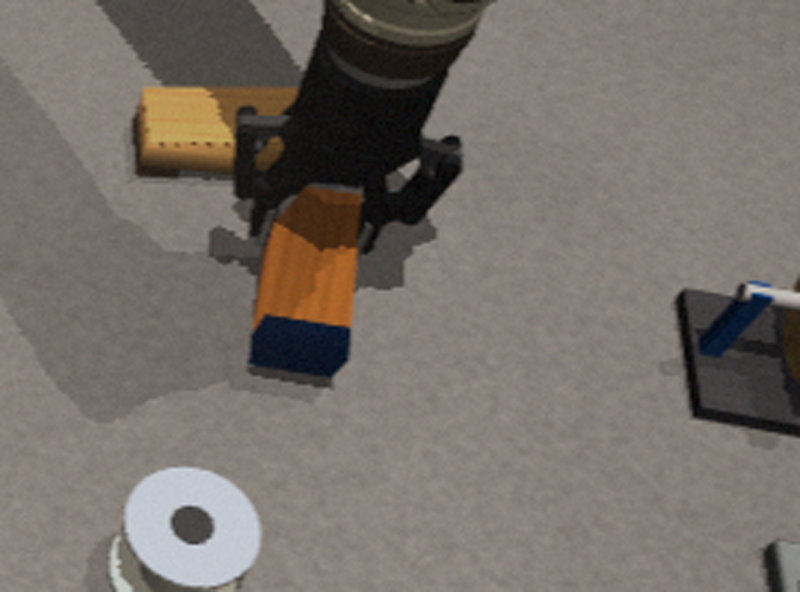

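Call:
jog_arm(
  deltas=[
    {"x": -1, "y": 0, "z": -2, "twist": 0, "fingers": 0.45},
    {"x": -1, "y": 0, "z": -4, "twist": 0, "fingers": 0.45},
    {"x": -1, "y": 0, "z": -5, "twist": 0, "fingers": 0.45},
    {"x": -1, "y": 0, "z": -5, "twist": 0, "fingers": 0.45},
  ],
)

```text
time: 16.35
ee_pos: [0.3685, 0.2812, 0.0205]
tcp_rot: [96.9, 89.1, 97.3]
wrist_force: [-2.4, 0.9, 3.7]
opening: 0.0533
```

Call:
jog_arm(
  deltas=[
    {"x": 0, "y": 0, "z": 0, "twist": 0, "fingers": 0.64},
    {"x": 0, "y": 0, "z": 0, "twist": 0, "fingers": 0.67},
    {"x": 0, "y": 0, "z": 0, "twist": 0, "fingers": 0.7},
    {"x": 0, "y": 0, "z": 0, "twist": 0, "fingers": 0.8},
    {"x": 0, "y": 0, "z": 0, "twist": 0, "fingers": 1},
    {"x": 0, "y": 0, "z": 0, "twist": 0, "fingers": 1},
    {"x": 0, "y": 0, "z": 30, "twist": 0, "fingers": 1},
    {"x": 0, "y": 0, "z": 70, "twist": 0, "fingers": 1},
    {"x": 20, "y": 0, "z": 110, "twist": 0, "fingers": 1},
    {"x": 20, "y": 0, "z": 110, "twist": 0, "fingers": 1},
  ],
)

```text
time: 17.35
ee_pos: [0.3917, 0.2827, 0.136]
tcp_rot: [75.8, 88.8, 76.2]
wrist_force: [-0.0, -0.2, -0.2]
opening: 0.0852
```

Call:
jog_arm(
  deltas=[
    {"x": 0, "y": 0, "z": 20, "twist": 0, "fingers": 1},
    {"x": 0, "y": 0, "z": 20, "twist": 0, "fingers": 1},
    {"x": 0, "y": 0, "z": 20, "twist": 0, "fingers": 1},
  ],
)

```text
time: 17.65
ee_pos: [0.3917, 0.2827, 0.1558]
tcp_rot: [75.4, 88.8, 75.7]
wrist_force: [-0.2, -1.3, -0.6]
opening: 0.0852
```

```bash
python3 - <<'E'
from h import *
import pickle
st(); c,W,T,o=wrist(); save(c,'w17.png');pickle.dump((c,W),open('w17.pkl','wb')); c=cam('scene')
cv2.imwrite('pics/s17c.png',cv2.cvtColor(cv2.resize(c['image'][110:310,370:640],(800,592),interpolation=cv2.INTER_CUBIC),cv2.COLOR_RGB2BGR))
E
```

```text
t 17.65 tcp [391.7 282.7 155.8] yaw_y 90.32 F [-0.2 -1.3 -0.6] open 85.2 q [35. -6. -9. 86.  1. 35.]
```

View pics/w17.png

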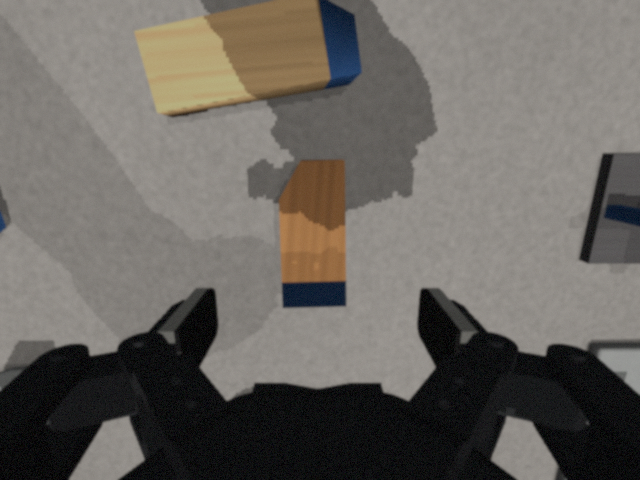

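View pics/s17c.png

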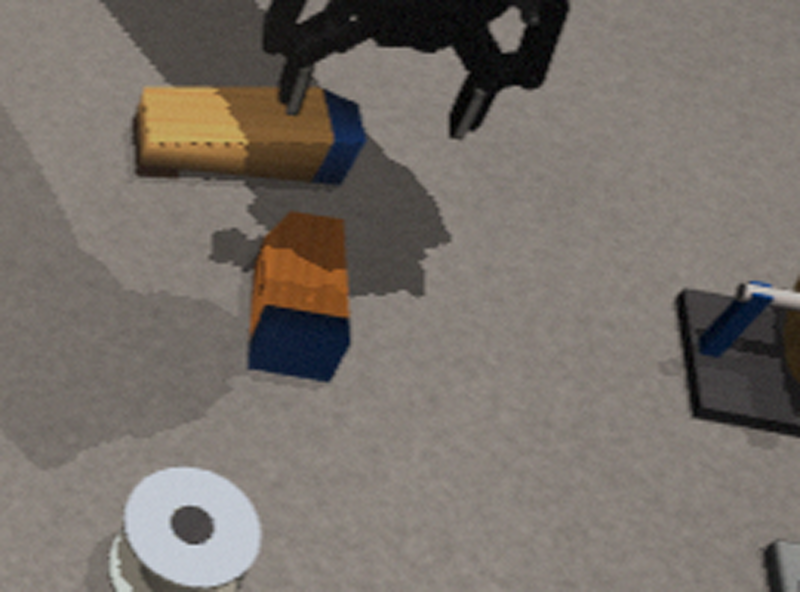

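```bash
python3 - <<'E'
from h import *
import pickle
c,W=pickle.load(open('w17.pkl','rb'))
for q,z in (((302,160),.028),((345,160),.028),((279,205),.032),((283,306),.045),((346,305),.045)): print(q,plane(c,*q,z,W).round(4))
E
```

```text
(302, 160) [0.3364 0.2726 0.028 ]
(345, 160) [0.3362 0.3071 0.028 ]
(279, 205) [0.3721 0.2537 0.032 ]
(283, 306) [0.4561 0.2563 0.045 ]
(346, 305) [0.4553 0.3096 0.045 ]
```

Call:
jog_arm(
  deltas=[
    {"x": 4, "y": -1, "z": -40, "twist": 0.7, "fingers": 1},
    {"x": 4, "y": -1, "z": -80, "twist": 0.7, "fingers": 1},
    {"x": 4, "y": -1, "z": -115, "twist": 0.7, "fingers": 1},
    {"x": 4, "y": -1, "z": -134, "twist": 0.7, "fingers": 1},
    {"x": 4, "y": -1, "z": -134, "twist": 0.7, "fingers": 1},
    {"x": 4, "y": -1, "z": -134, "twist": 0.7, "fingers": 1},
    {"x": 4, "y": -1, "z": -134, "twist": 0.7, "fingers": 0.8},
    {"x": 4, "y": -1, "z": -134, "twist": 0.7, "fingers": 0.7},
    {"x": 4, "y": -1, "z": -134, "twist": 0.7, "fingers": 0.6},
    {"x": 4, "y": -1, "z": -134, "twist": 0.7, "fingers": 0.5},
  ],
  grip_force=20,
)

```text
time: 18.75
ee_pos: [0.3959, 0.2819, 0.0222]
tcp_rot: [74.8, 88.7, 75.8]
wrist_force: [-1.2, -0.5, 6.7]
opening: 0.0533
```

Call:
jog_arm(
  deltas=[
    {"x": 0, "y": 0, "z": 0, "twist": 0, "fingers": 0.5},
    {"x": 0, "y": 0, "z": 0, "twist": 0, "fingers": 0.45},
    {"x": 0, "y": 0, "z": 0, "twist": 0, "fingers": 0.45},
  ],
)

```text
time: 19.05
ee_pos: [0.3959, 0.2819, 0.0223]
tcp_rot: [74.9, 88.7, 75.9]
wrist_force: [-1.0, -0.3, -0.6]
opening: 0.0532
```

```bash
python3 - <<'E'
from h import *
st(); c,W,T,o=wrist(); save(c,'w18.png'); print(T[:3,:3].round(3))
E
```

```text
t 19.05 tcp [395.9 281.9  22.3] yaw_y 91.03 F [-1.  -0.3 -0.6] open 53.2 q [ 35.  -4. -21.  71.   1.  34.]
[[ 0.005 -0.018  1.   ]
 [ 0.021  1.     0.018]
 [-1.     0.021  0.006]]
```

View pics/w18.png

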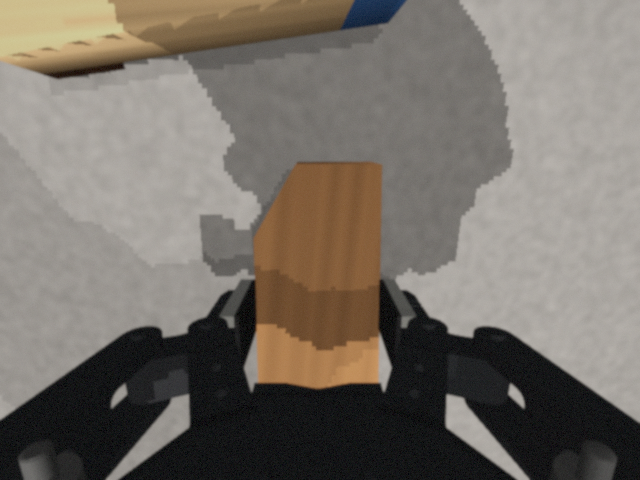

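Call:
jog_arm(
  deltas=[
    {"x": 0, "y": 0, "z": 25, "twist": 0, "fingers": 0.45},
    {"x": 0, "y": 0, "z": 60, "twist": 0, "fingers": 0.45},
    {"x": -20, "y": -20, "z": 70, "twist": 0, "fingers": 0.45},
    {"x": -45, "y": -40, "z": 70, "twist": 0, "fingers": 0.45},
    {"x": -66, "y": -57, "z": 70, "twist": 0, "fingers": 0.45},
    {"x": -66, "y": -57, "z": 70, "twist": 0, "fingers": 0.45},
    {"x": -66, "y": -57, "z": 70, "twist": 0, "fingers": 0.45},
  ],
)

```text
time: 19.8
ee_pos: [0.33, 0.2249, 0.0924]
tcp_rot: [73.0, 88.7, 74.0]
wrist_force: [-0.3, 0.7, -2.1]
opening: 0.0529
```

```bash
python3 - <<'E'
from h import *
st(); c,W,T,o=wrist(); save(c,'w19.png')
c=cam('scene'); cv2.imwrite('pics/s19c.png',cv2.cvtColor(cv2.resize(c['image'][60:260,370:640],(800,592),interpolation=cv2.INTER_CUBIC),cv2.COLOR_RGB2BGR))
E
```

```text
t 19.8 tcp [330.  224.9  92.4] yaw_y 91.03 F [-0.3  0.7 -2.1] open 52.9 q [ 34. -18. -25.  81.   1.  33.]
```

View pics/w19.png

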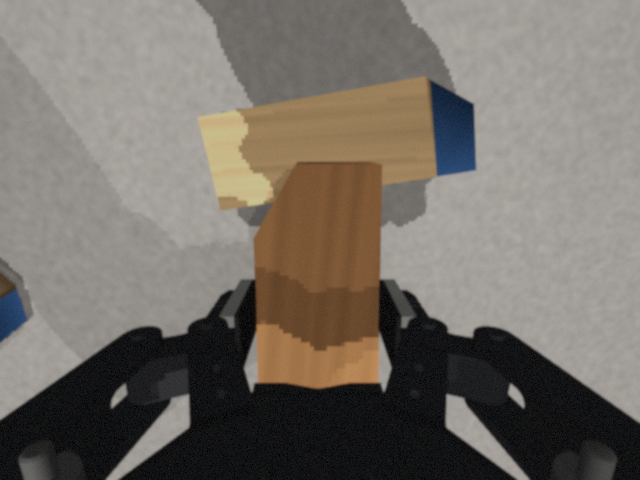

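View pics/s19c.png

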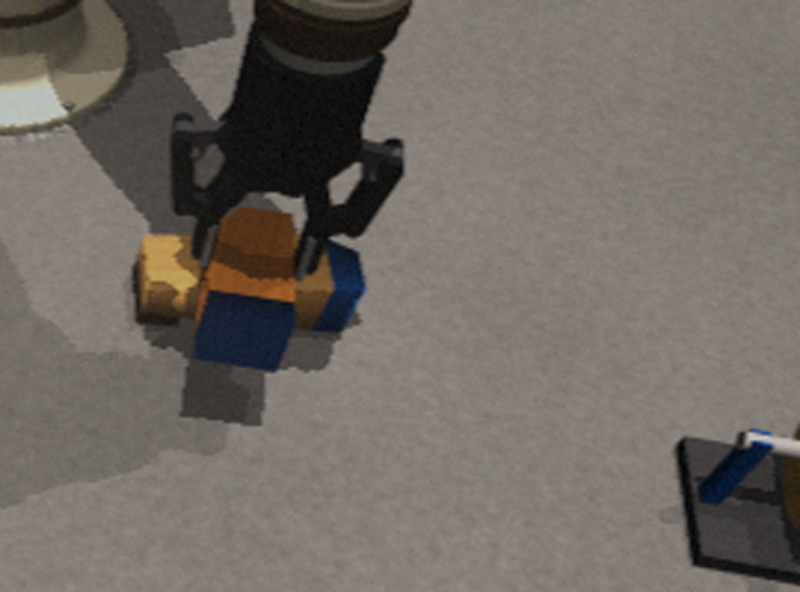

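```bash
cat > tilt.py <<'E'
from h import *
def pred(c,deg,x0=-5.7,z0=-59.9,y0=26):
    p=np.array([x0+2,z0]);a=np.radians(deg)
    # thin up: x_tool decreases (up) for negative z
    x=p[0]*np.cos(a)+p[1]*np.sin(a); z=-p[0]*np.sin(a)+p[1]*np.cos(a)
    P=np.array([x-2,y0,z,1000])/1000
    q=np.linalg.inv(c['tool_from_camera'])@P; return q[:2]/q[2]*f(c)+[c['cx'],c['cy']]
E
python3 - <<'E'
from tilt import *
c=cam('wrist')
for d in (0,2,4,6,8,10,12): print(d,pred(c,d).round(1))
E
```

```text
0 [380.6 161.6]
2 [381.5 162.2]
4 [382.4 163. ]
6 [383.4 164.1]
8 [384.3 165.3]
10 [385.3 166.8]
12 [386.3 168.5]
```

Call:
jog_arm(
  deltas=[
    {"x": 0, "y": 0, "z": -10, "twist": 0, "fingers": 0.45},
    {"x": 0, "y": 0, "z": -20, "twist": 0, "fingers": 0.45},
    {"x": 0, "y": 0, "z": -23, "twist": 0, "fingers": 0.45},
    {"x": 0, "y": 0, "z": -26, "twist": 0, "fingers": 0.45},
    {"x": 0, "y": 0, "z": -26, "twist": 0, "fingers": 0.45},
  ],
)

```text
time: 20.45
ee_pos: [0.3301, 0.2251, 0.0657]
tcp_rot: [76.3, 88.8, 77.4]
wrist_force: [-0.4, 0.3, -1.9]
opening: 0.0533
```

Call:
jog_arm(
  deltas=[
    {"x": 0, "y": 0, "z": -1, "twist": 0, "fingers": 0.45},
    {"x": 0, "y": 0, "z": -2, "twist": 0, "fingers": 0.45},
    {"x": 0, "y": 0, "z": -2, "twist": 0, "fingers": 0.45},
  ],
)

```text
time: 20.75
ee_pos: [0.3307, 0.2253, 0.0642]
tcp_rot: [73.2, 88.7, 74.3]
wrist_force: [2.3, -0.6, 2.8]
opening: 0.0532
```

Call:
jog_arm(
  deltas=[
    {"x": 0, "y": 0, "z": -1, "twist": 0, "fingers": 0.45},
    {"x": 0, "y": 0, "z": -2, "twist": 0, "fingers": 0.45},
    {"x": 0, "y": 0, "z": -3, "twist": 0, "fingers": 0.45},
    {"x": 0, "y": 0, "z": -4, "twist": 0, "fingers": 0.45},
    {"x": 0, "y": 0, "z": -4, "twist": 0, "fingers": 0.45},
  ],
)

```text
time: 21.25
ee_pos: [0.331, 0.2255, 0.0604]
tcp_rot: [71.6, 88.7, 72.6]
wrist_force: [4.5, -1.0, 5.5]
opening: 0.0534
```

```bash
python3 - <<'E'
from h import *
st(); c,W,T,o=wrist(); save(c,'w20.png')
c=cam('scene'); cv2.imwrite('pics/s20c.png',cv2.cvtColor(cv2.resize(c['image'][60:260,370:640],(800,592),interpolation=cv2.INTER_CUBIC),cv2.COLOR_RGB2BGR))
E
```

```text
t 21.25 tcp [331.  225.5  60.4] yaw_y 91.03 F [ 4.5 -1.   5.5] open 53.4 q [ 34. -17. -28.  78.   1.  33.]
```

View pics/w20.png

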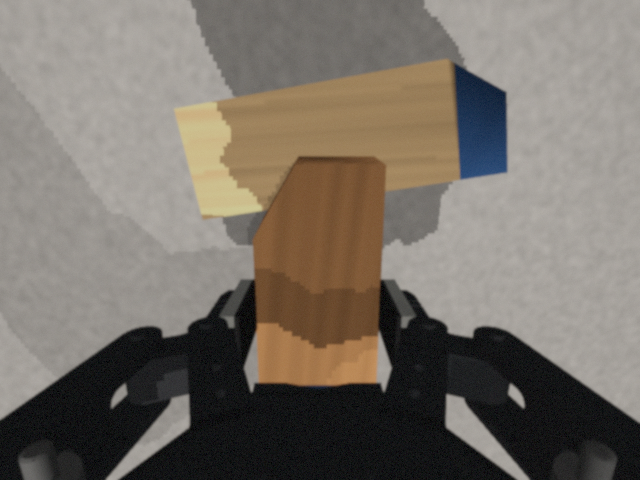

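View pics/s20c.png

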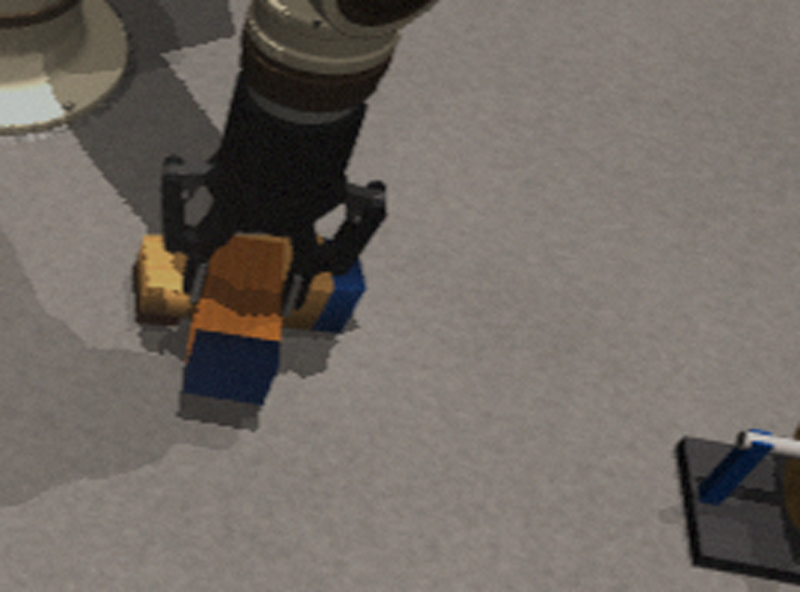

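```bash
python3 - <<'E'
from tilt import *
c=cam('wrist')
for d in (0,4,6,8,10,12): print(d,pred(c,d).round(1),pred(c,d,x0=22.3).round(1))
cv2.imwrite('pics/w21c.png',cv2.cvtColor(cv2.resize(c['image'][130:205,280:400],(800,500),interpolation=cv2.INTER_CUBIC),cv2.COLOR_RGB2BGR))
E
```

```text
0 [380.6 161.6] [370.3 159.4]
4 [382.4 163. ] [371.7 156.4]
6 [383.4 164.1] [372.5 155.1]
8 [384.3 165.3] [373.3 153.9]
10 [385.3 166.8] [374.1 152.8]
12 [386.3 168.5] [375.  151.9]
```

View pics/w21c.png

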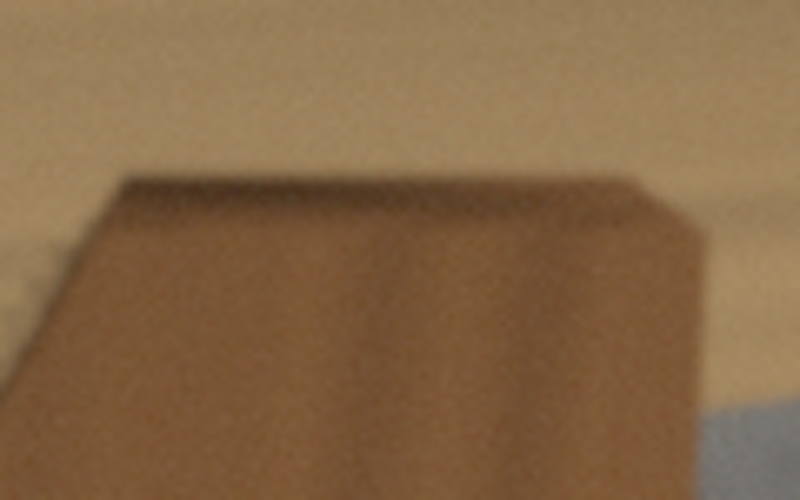

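Call:
jog_arm(
  deltas=[
    {"x": 0, "y": 0, "z": -1, "twist": 0, "fingers": 0.45},
    {"x": 0, "y": 0, "z": -1.8, "twist": 0, "fingers": 0.45},
    {"x": 0, "y": 0, "z": -1.8, "twist": 0, "fingers": 0.45},
    {"x": 0, "y": 0, "z": 20, "twist": 0, "fingers": 0.45},
    {"x": 0, "y": 0, "z": 60, "twist": 0, "fingers": 0.45},
    {"x": 0, "y": 0, "z": 100, "twist": 0, "fingers": 0.45},
    {"x": 0, "y": 0, "z": 100, "twist": 0, "fingers": 0.45},
    {"x": 0, "y": 0, "z": 100, "twist": 0, "fingers": 0.45},
  ],
)

```text
time: 22.2
ee_pos: [0.3305, 0.2255, 0.16]
tcp_rot: [74.8, 88.7, 75.8]
wrist_force: [0.6, 0.4, -1.0]
opening: 0.0532
```

```bash
python3 - <<'E'
from h import *
st()
c=cam('wrist'); save(c,'w22.png')
cv2.imwrite('pics/w22c.png',cv2.cvtColor(cv2.resize(c['image'][130:205,280:400],(800,500),interpolation=cv2.INTER_CUBIC),cv2.COLOR_RGB2BGR))
c=cam('top'); save(c,'t22.png')
E
```

```text
t 22.2 tcp [330.5 225.5 160. ] yaw_y 91.05 F [ 0.6  0.4 -1. ] open 53.2 q [ 34. -17. -18.  89.   1.  33.]
```

View pics/w22c.png

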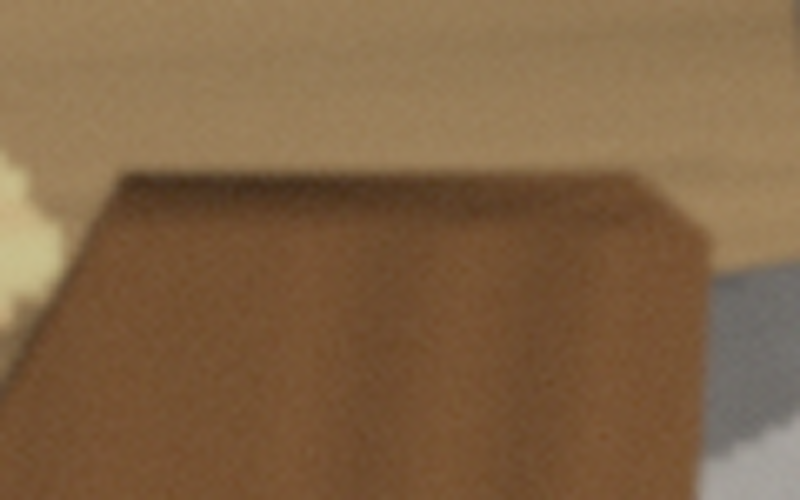

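View pics/t22.png

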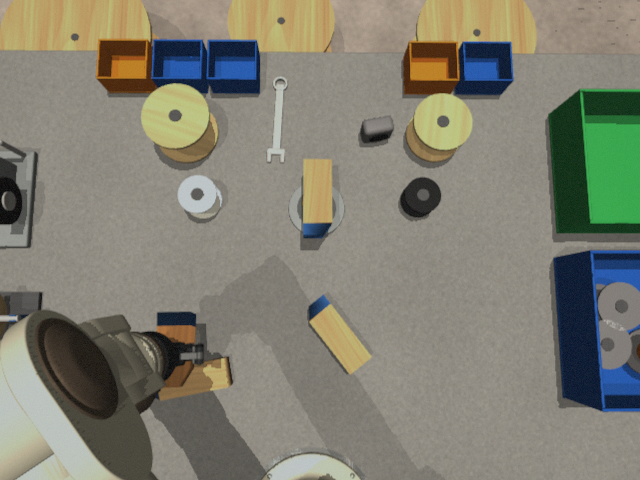

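```bash
python3 - <<'E'
from h import *
c=cam('top')
h=cv2.cvtColor(c['image'],cv2.COLOR_RGB2HSV)[150:245,295:345]
m=cv2.inRange(h,(10,60,110),(25,255,255)); k=max(cv2.findContours(m,0,1)[0],key=cv2.contourArea); p=cv2.boxPoints(cv2.minAreaRect(k))+[295,150]; print(p.round(1).tolist())
for q in p: print(q,plane(c,*q,.086).round(4),plane(c,*q,.1035).round(4))
cv2.imwrite('pics/t23c.png',cv2.cvtColor(cv2.resize(c['image'][150:245,280:360],(500,594),interpolation=cv2.INTER_CUBIC),cv2.COLOR_RGB2BGR))
E
```

```text
[[303.0, 159.0], [332.0, 159.0], [332.0, 222.0], [303.0, 222.0]]
[303. 159.] [0.6821 0.0149 0.086 ] [0.6765 0.0146 0.1035]
[332. 159.] [ 0.6824 -0.0408  0.086 ] [ 0.6767 -0.04    0.1035]
[332. 222.] [ 0.5596 -0.0402  0.086 ] [ 0.5565 -0.0394  0.1035]
[303. 222.] [0.5595 0.0144 0.086 ] [0.5564 0.0141 0.1035]
```

View pics/t23c.png

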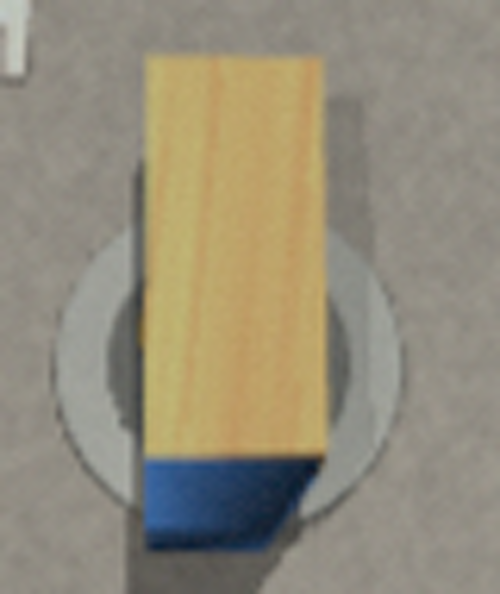

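```bash
python3 - <<'E'
from h import *
c=cam('scene'); save(c,'s24.png')
cv2.imwrite('pics/s24c.png',cv2.cvtColor(cv2.resize(c['image'][180:300,260:360],(500,600),interpolation=cv2.INTER_CUBIC),cv2.COLOR_RGB2BGR))
# predicted corners for flat pale at centre (.605,-.0125), yaw 180, and for tilted 4.76 thin up
for th in (0,4.76):
  a=np.radians(th)
  for n,(x,y,z) in dict(thinL=(-75,27,8),thinR=(-75,-27,8),thinbot=(-75,27,-18),bndL=(53,27,25.4),bndR=(53,-27,25.4),cleatbot=(-75,27,-28),cleatbotR=(-75,-27,-28)).items():
    X=x*np.cos(a)+z*np.sin(a); Z=-x*np.sin(a)+z*np.cos(a)
    P=np.array([605-X,-12.5-y,78+Z+(2.3 if th else 0)])/1000
    q=proj(c,P); print(th,n,q.round(1),((q-[260,180])*5).round(0))
E
```

```text
0 thinL [271.7 280.7] [ 59. 503.]
0 thinR [304.2 287.6] [221. 538.]
0 thinbot [273.3 288.2] [ 66. 541.]
0 bndL [292.6 212.6] [163. 163.]
0 bndR [322.8 218.4] [314. 192.]
0 cleatbot [273.9 291. ] [ 69. 555.]
0 cleatbotR [305.  297.7] [225. 588.]
4.76 thinL [271.4 277.6] [ 57. 488.]
4.76 thinR [304.1 284.5] [220. 523.]
4.76 thinbot [272.6 286.4] [ 63. 532.]
4.76 bndL [293.  212.5] [165. 163.]
4.76 bndR [323.1 218.3] [315. 191.]
4.76 cleatbot [273.  289.7] [ 65. 548.]
4.76 cleatbotR [304.5 296.4] [222. 582.]
```

View pics/s24c.png

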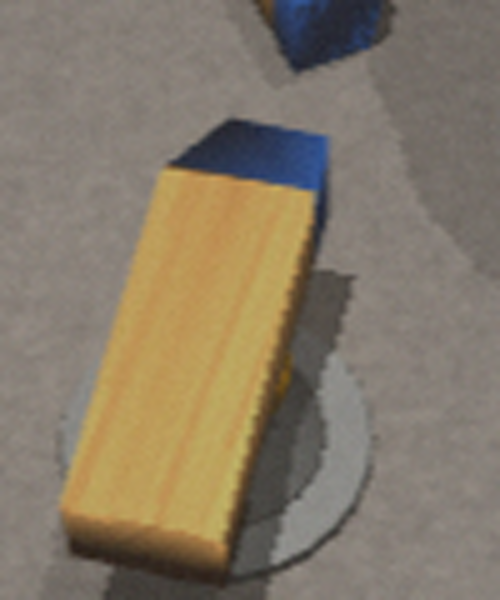

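Call:
jog_arm(
  deltas=[
    {"x": 25, "y": -20, "z": 10, "twist": 0, "fingers": 0.45},
    {"x": 55, "y": -47, "z": 10, "twist": -1, "fingers": 0.45},
    {"x": 90, "y": -77, "z": 10, "twist": -1, "fingers": 0.45},
    {"x": 125, "y": -107, "z": 10, "twist": -1, "fingers": 0.45},
    {"x": 160, "y": -138, "z": 10, "twist": -1, "fingers": 0.45},
    {"x": 195, "y": -168, "z": 10, "twist": -1, "fingers": 0.45},
    {"x": 225, "y": -195, "z": 10, "twist": -1, "fingers": 0.45},
    {"x": 255, "y": -220, "z": 10, "twist": -1, "fingers": 0.45},
    {"x": 274, "y": -238, "z": 10, "twist": -1, "fingers": 0.45},
    {"x": 274, "y": -238, "z": 10, "twist": -1, "fingers": 0.45},
  ],
)

```text
time: 23.4
ee_pos: [0.6051, -0.0152, 0.1661]
tcp_rot: [86.5, 88.9, 86.4]
wrist_force: [0.0, -0.4, -1.4]
opening: 0.0533
```

Call:
jog_arm(
  deltas=[
    {"x": 0, "y": 0, "z": 0, "twist": 0, "fingers": 0.45},
    {"x": 0, "y": 0, "z": 0, "twist": 0, "fingers": 0.45},
    {"x": 0, "y": 0, "z": 0, "twist": 0, "fingers": 0.45},
  ],
)

```text
time: 23.7
ee_pos: [0.6045, -0.0146, 0.166]
tcp_rot: [88.1, 88.9, 88.0]
wrist_force: [-1.2, 0.1, -2.8]
opening: 0.053
```

```bash
python3 - <<'E'
from h import *
st(); c,W,T,o=wrist(); save(c,'w25.png'); print(T[:3,:3].round(3))
c=cam('scene'); cv2.imwrite('pics/s25c.png',cv2.cvtColor(cv2.resize(c['image'][130:330,190:460],(800,592),interpolation=cv2.INTER_CUBIC),cv2.COLOR_RGB2BGR))
E
```

```text
t 23.7 tcp [604.5 -14.6 166. ] yaw_y 89.93 F [-1.2  0.1 -2.8] open 53.0 q [-2. 12. 11. 89.  1. -2.]
[[ 0.001  0.001  1.   ]
 [ 0.02   1.    -0.001]
 [-1.     0.02   0.001]]
```

View pics/w25.png

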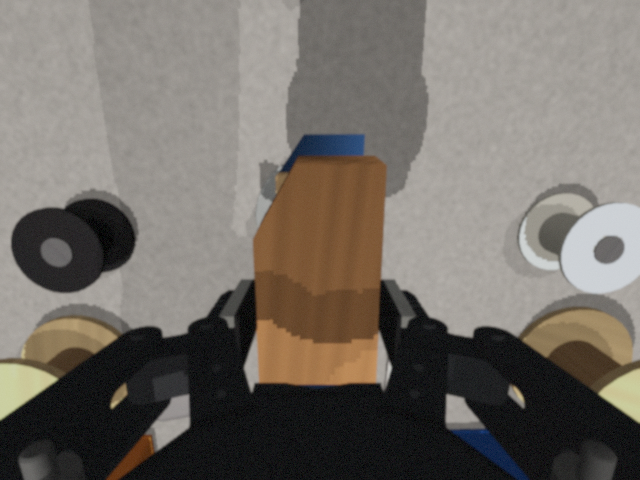

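View pics/s25c.png

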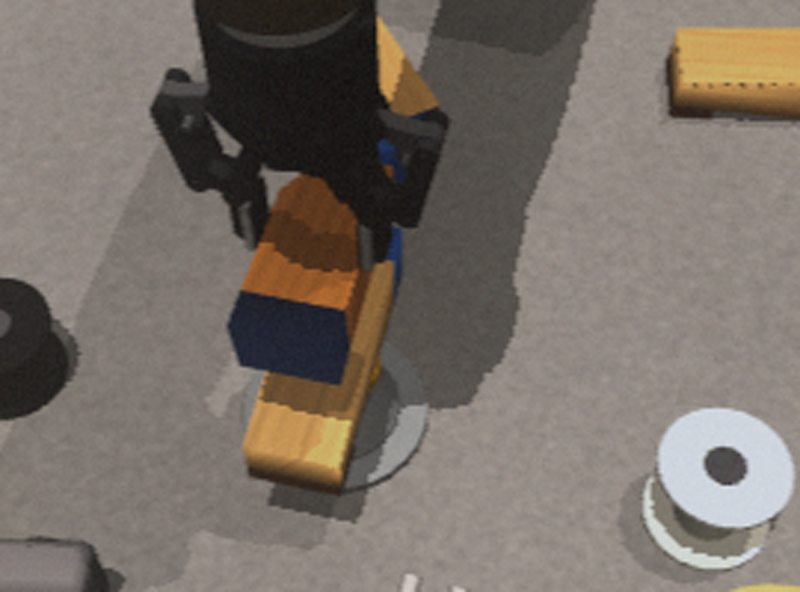

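Call:
jog_arm(
  deltas=[
    {"x": 0.5, "y": 2, "z": -15, "twist": 0, "fingers": 0.45},
    {"x": 0.5, "y": 2, "z": -30, "twist": 0, "fingers": 0.45},
    {"x": 0.5, "y": 2, "z": -38, "twist": 0, "fingers": 0.45},
    {"x": 0.5, "y": 2, "z": -43, "twist": 0, "fingers": 0.45},
    {"x": 0.5, "y": 2, "z": -44, "twist": 0, "fingers": 0.45},
    {"x": 0.5, "y": 2, "z": -44, "twist": 0, "fingers": 0.45},
  ],
)

```text
time: 24.4
ee_pos: [0.6053, -0.0127, 0.1226]
tcp_rot: [84.8, 88.9, 84.8]
wrist_force: [1.3, -0.2, -0.5]
opening: 0.0533
```

Call:
jog_arm(
  deltas=[
    {"x": 0, "y": 0, "z": -1, "twist": 0, "fingers": 0.45},
    {"x": 0, "y": 0, "z": -1.5, "twist": 0, "fingers": 0.45},
    {"x": 0, "y": 0, "z": -1.5, "twist": 0, "fingers": 0.45},
  ],
)

```text
time: 24.7
ee_pos: [0.6054, -0.0127, 0.1213]
tcp_rot: [84.2, 88.9, 84.1]
wrist_force: [-0.1, -0.1, -1.4]
opening: 0.053
```

```bash
python3 - <<'E'
from h import *
st(); c,W,T,o=wrist(); save(c,'w26.png')
c=cam('scene'); cv2.imwrite('pics/s26c.png',cv2.cvtColor(cv2.resize(c['image'][150:320,230:400],(600,600),interpolation=cv2.INTER_CUBIC),cv2.COLOR_RGB2BGR))
E
```

```text
t 24.7 tcp [605.4 -12.7 121.3] yaw_y 89.93 F [-0.1 -0.1 -1.4] open 53.0 q [-2. 12.  6. 84.  1. -2.]
```

View pics/s26c.png

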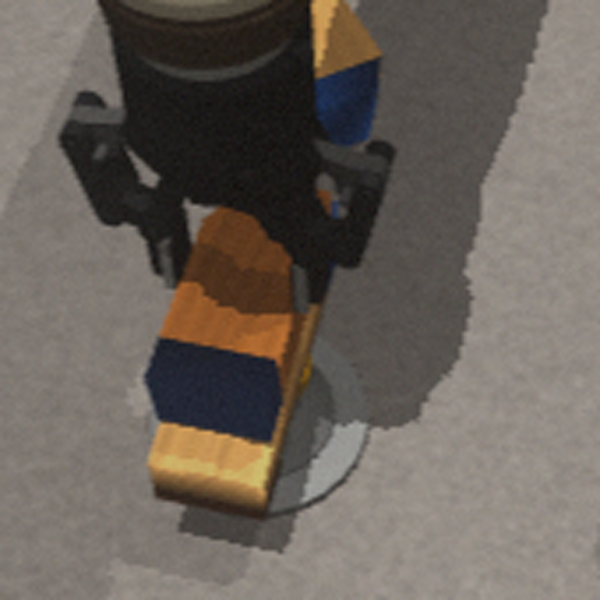

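Call:
jog_arm(
  deltas=[
    {"x": 0, "y": 0, "z": -0.8, "twist": 0, "fingers": 0.45},
    {"x": 0, "y": 0, "z": -1.5, "twist": 0, "fingers": 0.45},
    {"x": 0, "y": 0, "z": -1.5, "twist": 0, "fingers": 0.45},
    {"x": 0, "y": 0, "z": -1.5, "twist": 0, "fingers": 0.45},
  ],
)

```text
time: 25.2
ee_pos: [0.6055, -0.0127, 0.1199]
tcp_rot: [83.7, 88.9, 83.6]
wrist_force: [-0.4, 0.1, 0.4]
opening: 0.0531
```

Call:
jog_arm(
  deltas=[
    {"x": 0, "y": 0, "z": -0.8, "twist": 0, "fingers": 0.45},
    {"x": 0, "y": 0, "z": -0.8, "twist": 0, "fingers": 0.45},
    {"x": 0, "y": 0, "z": -0.8, "twist": 0, "fingers": 0.45},
  ],
)

```text
time: 25.5
ee_pos: [0.6055, -0.0127, 0.1193]
tcp_rot: [83.2, 88.9, 83.1]
wrist_force: [-0.4, -0.4, 1.2]
opening: 0.053
```

Call:
jog_arm(
  deltas=[
    {"x": 0, "y": 0, "z": 0, "twist": 0, "fingers": 0.63},
    {"x": 0, "y": 0, "z": 0, "twist": 0, "fingers": 0.65},
    {"x": 0, "y": 0, "z": 0, "twist": 0, "fingers": 0.68},
    {"x": 0, "y": 0, "z": 0, "twist": 0, "fingers": 0.75},
    {"x": 0, "y": 0, "z": 0, "twist": 0, "fingers": 0.9},
    {"x": 0, "y": 0, "z": 0, "twist": 0, "fingers": 1},
    {"x": 0, "y": 0, "z": 0, "twist": 0, "fingers": 1},
    {"x": 0, "y": 0, "z": 0, "twist": 0, "fingers": 1},
  ],
)

```text
time: 26.3
ee_pos: [0.6055, -0.0127, 0.1193]
tcp_rot: [83.2, 88.9, 83.1]
wrist_force: [-0.6, -0.2, 0.8]
opening: 0.0852
```

```bash
python3 - <<'E'
from h import *
st(); c,W,T,o=wrist(); save(c,'w27.png')
E
```

```text
t 26.3 tcp [605.5 -12.7 119.3] yaw_y 89.93 F [-0.6 -0.2  0.8] open 85.2 q [-2. 12.  6. 84.  1. -2.]
```

View pics/w27.png

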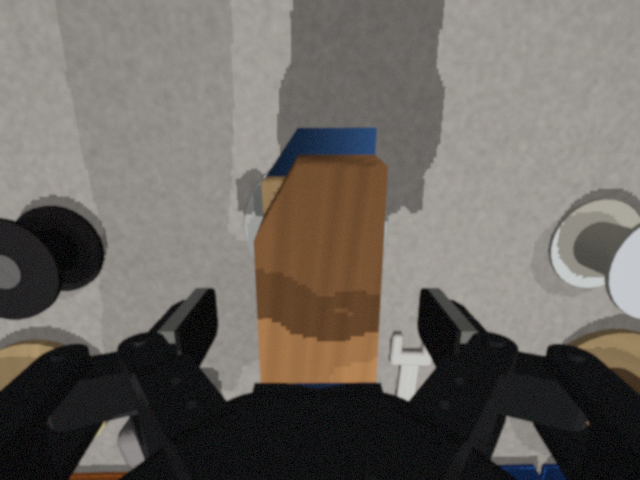

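Released without disturbance: the brown sits between the open jaws with clearance on both sides. I'll retract straight up, then move back out of the way to check.

Call:
jog_arm(
  deltas=[
    {"x": 0, "y": 0, "z": 15, "twist": 0, "fingers": 1},
    {"x": 0, "y": 0, "z": 40, "twist": 0, "fingers": 1},
    {"x": 0, "y": 0, "z": 80, "twist": 0, "fingers": 1},
    {"x": 0, "y": 0, "z": 100, "twist": 0, "fingers": 1},
    {"x": -40, "y": 0, "z": 100, "twist": 0, "fingers": 1},
    {"x": -80, "y": 30, "z": 100, "twist": 0, "fingers": 1},
    {"x": -120, "y": 70, "z": 100, "twist": 0, "fingers": 1},
    {"x": -160, "y": 110, "z": 100, "twist": 0, "fingers": 1},
    {"x": -200, "y": 150, "z": 100, "twist": 0, "fingers": 1},
    {"x": -200, "y": 150, "z": 100, "twist": 0, "fingers": 1},
  ],
)

```text
time: 27.35
ee_pos: [0.403, 0.1391, 0.2211]
tcp_rot: [78.8, 88.8, 78.8]
wrist_force: [1.2, 0.3, -0.2]
opening: 0.085
```

Call:
jog_arm(
  deltas=[
    {"x": -40, "y": 40, "z": 0, "twist": 0, "fingers": 1},
    {"x": -40, "y": 80, "z": 0, "twist": 0, "fingers": 1},
    {"x": -40, "y": 80, "z": 0, "twist": 0, "fingers": 1},
    {"x": -40, "y": 80, "z": 0, "twist": 0, "fingers": 1},
  ],
)

```text
time: 27.75
ee_pos: [0.3626, 0.2199, 0.2222]
tcp_rot: [76.4, 88.7, 76.6]
wrist_force: [-0.5, 0.6, -0.3]
opening: 0.0857
```

```bash
python3 - <<'E'
from h import *
import pickle
st(); t=cam('top'); s=cam('scene'); t0=pickle.load(open('top0.pkl','rb'))
A=cv2.resize(t['image'][140:250,270:370],(400,440),interpolation=cv2.INTER_CUBIC);B=cv2.resize(s['image'][190:300,250:350],(400,440),interpolation=cv2.INTER_CUBIC)
cv2.imwrite('pics/f1.png',cv2.cvtColor(np.hstack([A,B]),cv2.COLOR_RGB2BGR)); save(t,'t28.png')
d=cv2.absdiff(t['image'],t0['image']).max(2)
for n,(u,v) in dict(drumA=(180,120),drumB=(440,125),white=(200,197),black=(421,197),tape=(377,128),spanner=(279,120)).items(): print(n,(d[v-30:v+30,u-30:u+30]>40).sum())
# predictions: brown top corners when flat; centre = pale (605,-12.5), top level
P=lambda x,y,z:[proj(c,np.array([x,y,z])) for c in (t,s)]
k=36+36; ztop=.060+.036+.036/np.cos(np.radians(8))
for n,(x,y) in dict(thinL=(-60,26.5),thinR=(-60,-26.5),thickL=(59,26.5),thickR=(59,-26.5)).items():
  for dz in (0,): 
    a,b=P(.6055+x/1000,-.0125+y/1000,ztop); print(n,((a-[270,140])*4).round(),((b-[250,190])*4+[400,0]).round())
E
```

```text
t 27.75 tcp [362.6 219.9 222.2] yaw_y 90.21 F [-0.5  0.6 -0.3] open 85.7 q [ 31. -13.  -8.  95.   1.  30.]
drumA 0
drumB 0
white 0
black 0
tape 0
spanner 0
thinL [131. 340.] [693.  60.]
thinR [250. 341.] [572.  37.]
thickL [132.  82.] [621. 298.]
thickR [249.  82.] [488. 271.]
```

View pics/f1.png

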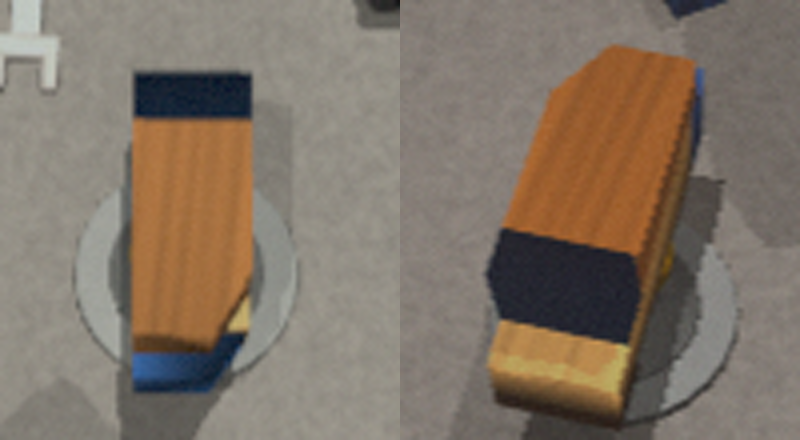

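```bash
python3 - <<'E'
from h import *
t=cam('top'); s=cam('scene')
A=cv2.resize(t['image'][150:240,295:340],(400,800)[::1],interpolation=cv2.INTER_CUBIC)[:600] if 0 else cv2.resize(t['image'][152:242,290:350],(400,600),interpolation=cv2.INTER_CUBIC)
B=cv2.resize(s['image'][195:300,270:340],(400,600),interpolation=cv2.INTER_CUBIC)
I=np.hstack([A,B]); I=np.clip(I.astype(float)*2.0,0,255).astype(np.uint8)
cv2.imwrite('pics/f2.png',cv2.cvtColor(I,cv2.COLOR_RGB2BGR))
E
```

```text
(no output)
```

View pics/f2.png

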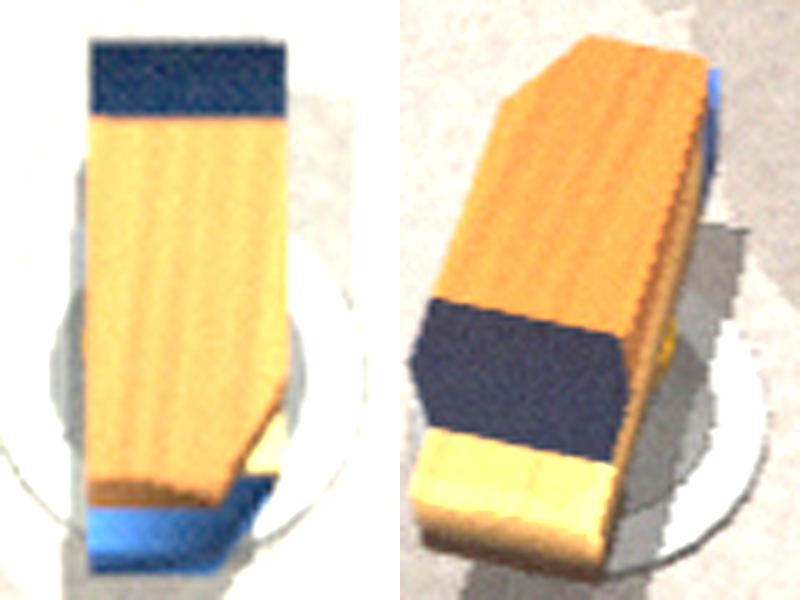

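```bash
python3 - <<'E'
from h import *
t=cam('top'); s=cam('scene')
def tri(a,b):
    P=[np.diag([f(c),f(c),1.])@c['world_to_cam'][:3] for c in (t,s)]
    x=[np.array(q)-[c['cx'],c['cy']] for q,c in ((a,t),(b,s))]
    X=cv2.triangulatePoints(P[0],P[1],x[0].astype(float),x[1].astype(float)); return (X[:3]/X[3]).ravel().round(4)
print('thick-y',tri((332.9,158.3),(271.9,258))); print('thick+y',tri((303.5,158),(310.3,260.5))); print('thin+y',tri((303.2,224),(323.9,205.2)))
st()
E
```

```text
thick-y [ 0.6674 -0.0392  0.1361]
thick+y [0.6641 0.0171 0.1452]
thin+y [0.5471 0.0142 0.1339]
t 28.05 tcp [363.5 218.2 221.3] yaw_y 89.93 F [ 1.2 -0.5  0.2] open 85.5 q [ 30. -13.  -8.  95.   1.  30.]
```

```bash
python3 - <<'E'
from h import *
print(ticket.job_done())
E
```

```text
the job is handed in; nothing more can be done
None
```

I built the stack on the jack head and handed the job in at about 28 s. No verdict was reported. The last camera checks showed it in place and nearly level.

**What I did**
- **Pale offcut:** I took the one farthest to the robot's right. The first grasp missed: the jaws closed over its top and nudged it. The second, deeper grasp held, and I set it flat side down on the head with the cleat clear.
- **Brown offcut, laying down:** I tipped it about its bottom edge in a light grip and let it go flat on the bench.
- **Brown offcut, stacking:** I gripped it again from above and tilted it about 7–8° in the jaws by pressing its thin end on one of the spare pale offcuts. I then set it down with its thin end over the blue end and released it.

**Last checks**
- **Pale centre:** about (0.605, −0.013), against the head at about (0.602, −0.012). The top and wrist views put it 1 to 7 mm from the head in x, depending on the edge used. In the scene view its outline matched a flat seat.
- **Brown centre:** about x 0.607, in line with the pale one.
- **Top level:** two brown top corners, one at each end, came out at 136 and 134 mm. That is about 1° of tilt, with 132 mm expected.
- **One reading disagreed:** the third corner came out at 145 mm. I put that down to a poorly read pixel and did not re-measure it.
- **Bystanders:** none showed any change in the top view. The gripper was open and clear of everything.

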